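Unlock an offset lever and hold it level over its mount

ROBOT

A 6-joint arm with a two-finger parallel gripper is mounted at the origin on a cart in front of the work surface, level with it; the furniture and walls round the work are solid. World frame = base frame: x ahead of the robot, y to its left, z up, the work surface at z = 0. Lengths are in m, angles in rad, forces in N, time in s.
With the tool pointing down it reaches from about 0.425 to 0.95 m from the base axis. Payload 3.5 kg.
Tool frame: the origin (TCP) lies midway between the tips of the shut fingers; the grasp point (between the pads) lies 19 mm behind it; y points along the fingers, x is the direction in which the jaws open and shut, and the axes are right-handed (so a half turn about y gives the same grasp; the last joint's range is limited). The gripper opens to 85 mm and grips with 20 to 120 N. Pads are 22 mm wide; open, the fingers measure 114 mm over their backs; the gripper's body (76 mm by 85 mm) begins 54 mm behind the grasp point. The pads swing forward as they close: fully open they stand 13 mm farther back than shut.
Start: joints at [1.075, 0.286, 1.577, -0, 1.279, -0.15], TCP at [0.229, 0.635, 0.231] pointing down, gripper open.
Joint ranges: [-2.77, 2.77], [-0.9, 2.22], [0.21, 2.48], [-1.53, 4.67], [0.24, 2.81], [-2.84, 2.84]. Speed limits (rad/s): [2.79, 2.79, 3.14, 3.14, 3.14, 3.14].

INTERFACE

Orientations are given as a unit quaternion [x, y, z, w].
In Python, from plant import ctrl, viewer gives the robot as it stands.
- The arm moves only by the tool step_arm, never from a script. Its argument "rows" is a list of rows, each a list of 3 entries, a list of its own where there are three numbers: the turn, a rotation vector about the tool's x, y, z in degrees, then the shift along the tool's x, y, z in mm, then the closure, from 0 (fully open) to 1 (shut). A call has 1 to 10 rows; each row is the pose to reach, as a shift and turn from the pose commanded when the call began, along the tool's axes at that moment; what a row does not reach only later rows make up. A row lasts 1/12 s, in which the tool goes at most 41.7 mm and 7.16 degrees, less where a joint would pass 70% of its speed; a pose out of reach is approached as far as the arm can. A call with a gripper value outside its range is refused whole. The fingers move at their own pace and stop on an object; "newtons" is the grip in N (left out, the last holds). Time passes only in rows, so rows that repeat a pose let the fingers close. It gives the time, the measured TCP pose, the force and the opening at its end, in the units of the state.
- ctrl.get_state(): the state, without advancing time (a new reading comes with each control period).
- viewer.read_camera(name): name is "scene" or "top"; returns (picture, depth): 400x640x3 uint8, red, green, blue; 400x640 float32, m along the optical axis (not along the pixel's ray), 0 where there is no reading.
- viewer.calibration(name): a dict with "K" (3x3 intrinsics, pixels), "R" (3x3) and "t" (3): a world point X has camera coordinates R X + t. Camera axes: x right, y down, z forward; pixel columns grow to the right and rows downward; lengths in m; the calibration is good to about 2 mm. A picture is of the moment at which its call begins. calibration takes no time and is no camera call.
- ctrl.sign_off(): hands the job in, once; it reports no verdict.
The state is a dict: "time": time; "qpos": joint angles; "dq": joint speeds; "joint_efforts": joint torques, N m; "eef_pos": TCP position; "tcp_rot": TCP orientation; "contact_force": force on the tool from outside, world axes, zero at the start; "wrist_torque": the same for the moment, N m; "opening": opening from 0.0 (shut) to 1.0 (fully open).
Only numpy, scipy, OpenCV 4.12 (cv2) and the standard library are available. Lean on these libraries where they do the work, as an engineer would, in place of code of your own. Each camera call takes 0.05 s, during which the arm holds its last target.

TASK

Fit the red-handled key in the slot of the brass captive screw on the grey dock and turn it about a quarter turn anticlockwise (seen from above), so that its tongue swings clear of the green offset lever, then put the key back upright in its stand, all the way down. Then grip the lever across its bar at its balance point, lift it out of the dock and hold it level and still a few centimetres above the blue mount, its big bored boss over the thick post and its tail eye over the thin pin, finishing while still holding it there, touching nothing. Turn the screw only with the key, and leave the beaker, the timer and the brown bottle on the left where they stand.

Things in the scene. Friction and masses are not known exactly. Their poses are not given: they have to be found in the camera images.
- dock: Grey fixed fixture, plate 200 x 100 x 8 mm. Origin on the desk under the lever's boss; x along the lever to its tail, z up. The lever rests 40 mm up on a column (loose 6 mm stub in the bore) and, at x = 109 to 127 mm, in a saddle with cheeks 2.5 mm beside the bar, up to 51 mm high. Lift it straight up. Under the bar from x = 20 to 100 mm there is only the plate.
- lock (a joint): Captive brass screw on the dock, upright axis at dock x = 88, y = +30 mm. Rad: 0 = locked (tongue 31 mm long from the axis, 10 mm wide, points to dock -y over the lever's bar, 1.5 mm above it), grows anticlockwise from above, stop at 1.5; clear of the lever from 1.05. Starts at 0 to 0.15, stays where left (friction 0.04 N m).
- lock_slot (a point): Centre of the top of the brass screw head, on its axis, 73.5 mm above the desk; head 27 mm across. A straight slot 7.5 mm wide and 8 mm deep crosses the whole head, open at both ends, along this frame's y axis (tongue to its -y). The frame turns with the screw; at joint value 0 it is parallel to the dock's.
- key: Key 112 mm tall, 90 g. Origin at the blade's tip on its axis, z up. Blade 20 mm (x) by 4 mm (y), 16 mm long; black flange 40 mm across, underside 62 mm above the tip; red handle 76 to 112 mm above the tip, 44 mm along x, 12 mm thick in y: grip it across y. In the stand the flange rests on top, tip at desk height. In the slot it has 1.75 mm play each side: the screw lags it by up to 0.18 rad.
- key_grip (a point): Middle of the key's red handle, 96 mm above the blade's tip, axes as key.
- stand: Grey block 60 x 60 x 62 mm, fixed; origin at the centre of its underside on the desk.
- stand_hole0 (a point): Centre of the mouth of the stand's round through hole, 62 mm above the desk; hole 27 mm across, bevelled: the blade goes in at any yaw.
- lever: Green offset lever, about 0.42 kg (0.33 to 0.53). Origin on the axis of its boss at the underside; x along the bar to the tail, z up. Boss 44 mm across, 28 mm high, bore 22 mm; bar 16 mm wide (y), 14 mm high (z = 0 to 14), to x = 132 mm; steel tail eye 22 mm across at x = 140 mm. In the dock its underside is 40 mm above the desk.
- lever_balance (a point): Balance point of the lever: in the bar, 42 mm from the boss's axis towards the tail, 7 mm above the underside (mid height of the bar). Axes as lever.
- lever_tail (a point): Centre of the tail eye at the underside, 140 mm from the boss's axis.
- mount: Blue fixture, fixed to the desk: base plate 200 x 74 x 10 mm with the layout of the dock. Origin on the desk under the thick post, x towards the thin pin, z up. The dock and the mount may stand on either side of the key stand.
- mount_post (a point): Top of the mount's thick post (19 mm across), 50 mm above the desk; the lever's boss belongs over it.
- mount_pin (a point): Top of the mount's thin pin (8 mm across), 43 mm above the desk, 140 mm along mount x; the lever's tail eye belongs over it.
- beaker: Bystander: clear beaker, 72 mm across, 90 mm tall, loose; origin at the centre of its underside.
- timer: Bystander: white dial timer 58 x 62 x 58 mm, loose; origin at the centre of its underside.
- reagent_a: Bystander: brown bottle with a blue cap, on the left of the desk, 72 mm across, 148 mm tall, loose; origin at the centre of its underside.
Things that resemble listed ones, but are neither listed nor needed, are in the scene too. What is shaped like the key but purple is not meant.

How it is judged:
On the way, in this order (a step that is already met when the one before it is completed fails the run):
1. the brass screw is turned to at least 1.05 rad, clear of the lever (value of joint lock above 1.05 rad), for 0.1 s.
2. the key stands back in its stand, let go (value of joint lock above 1.05 rad and horizontal distance between key and stand_hole0 below 0.01 m and z of key in the frame of stand below 0.006 m and angle between key's own z axis and vertical below 0.1 rad and contact force between the fingers and key below 0.1 N), for 0.2 s.
3. the lever is lifted clear of the dock, gripped at its balance point (x of the grasp point in the frame of lever between 0.027 and 0.057 m and contact force between the fingers and lever above 3 N and height (world z) of lever above 0.06 m and contact force between lever and dock below 0.1 N), for 0.1 s.
At the end, for the whole second after the job is handed in: Screw at 1.05 rad or more; key let go, upright and fully down in its stand (10 mm); fingers on the bar within 15 mm of the balance point; lever still, within 0.08 rad of level, boss within 12 mm of the post, tail within 15 mm of the pin, 12 to 100 mm above the post, touching no fixture (all of step 2 and x of the grasp point in the frame of lever between 0.027 and 0.057 m and contact force between the fingers and lever above 3 N and horizontal distance between lever and mount_post below 0.012 m and horizontal distance between lever_tail and mount_pin below 0.015 m and z of lever in the frame of mount_post between 0.012 and 0.1 m and angle between lever's own z axis and vertical below 0.08 rad and linear speed of lever below 0.02 m/s and contact force between lever and mount below 0.1 N and contact force between lever and dock below 0.1 N); the arm keeps its last pose, push and grip.
It fails at once if the screw is pushed by the fingers instead of the key (contact force between the fingers and lock above 2 N).
It fails at once if a bystander (beaker, timer, brown bottle) is moved more than 15 mm or tipped (distance of any of beaker, timer, reagent_a from where it was at the start of the episode above 0.015 m or angle between any of beaker, timer, reagent_a's own z axis and vertical above 0.3 rad).
It also fails if it takes over 61 s, if anything falls off the work surface, if the arm or the gripper's body presses on something with over 40 N, if the wrist force passes 120 N, or if a joint passes its speed limit or range.

## Working session

There is one attempt and no reset: what is moved stays moved. The work goes in short steps, Python scripts to look and compute and a tool call to move; the robot and the scene stay as the last step left them, time stands still between calls to the robot, and variables do not carry over. Pictures are saved under pics/ and viewed, and the job is handed in when it is done.

Besides the shell and the picture viewer there is one more tool, called as name([rows], argument=value, ...), one row to a line, values as JSON. step_arm: Moves the arm, as the interface text tells. Its arguments: {"type":"object","properties":{"rows":{"type":"array"},"newtons":{"type":"number"}},"required":["rows"]}

```bash
ls; mkdir -p pics; cat > h.py <<'E'
import numpy as np, cv2
from plant import ctrl, viewer
def grab(n):
    im,d=viewer.read_camera(n); return im,d,viewer.calibration(n)
E
python3 - <<'E'
from h import *
for n in("scene","top"):
    im,d,c=grab(n)
    cv2.imwrite(f"pics/{n}0.png",im[:,:,::-1]); np.savez(f"{n}0.npz",im=im,d=d,**c)
    print(n,c,d.min(),d.max(), -c["R"].T@c["t"])
print(ctrl.get_state())
E
```

```text
pics
scene {'K': array([[448.26108556,   0.        , 326.46119823],
       [  0.        , 448.26108556, 198.94367796],
       [  0.        ,   0.        ,   1.        ]]), 'R': array([[ 0.88293884, -0.46917235, -0.01721397],
       [-0.20985173, -0.36159175, -0.90841271],
       [ 0.4199777 ,  0.80568525, -0.41772003]]), 't': array([-0.38183342,  0.21721589,  0.99891024])} 0.0 3.3799212 [-0.03680134 -0.90540945  0.60801362]
top {'K': array([[383.62142302,   0.        , 319.08868374],
       [  0.        , 383.62142302, 199.1016373 ],
       [  0.        ,   0.        ,   1.        ]]), 'R': array([[-0.00187892, -0.99998988,  0.00408681],
       [-0.98388577,  0.00111795, -0.17879468],
       [ 0.1787883 , -0.00435689, -0.98387792]]), 't': array([0.0882305 , 0.51412175, 1.04342416])} 0.0 2.006729 [0.31945082 0.09220093 1.11816365]
{'time': 0.1, 'qpos': array([ 1.07502268e+00,  2.87095139e-01,  1.57804630e+00,  3.63866201e-06,
        1.27858658e+00, -1.49979012e-01]), 'dq': array([ 0.00066438, -0.00316745, -0.00401285, -0.00153823,  0.0012361 ,
        0.00015335]), 'joint_efforts': array([ 8.70448421e-04, -4.07297802e+01, -2.93697864e+01, -1.18123648e-04,
        3.46448025e-03,  2.33107920e-05]), 'eef_pos': array([0.22845846, 0.63452879, 0.23006495]), 'tcp_rot': array([ 0.57889947,  0.40584991, -0.40720229, -0.57822794]), 'contact_force': array([-0.15251722,  0.02393926, -0.48294629]), 'wrist_torque': array([ 0.00229762,  0.01454015, -0.01826664]), 'opening': 0.9991975717080399}
```

View pics/scene0.png

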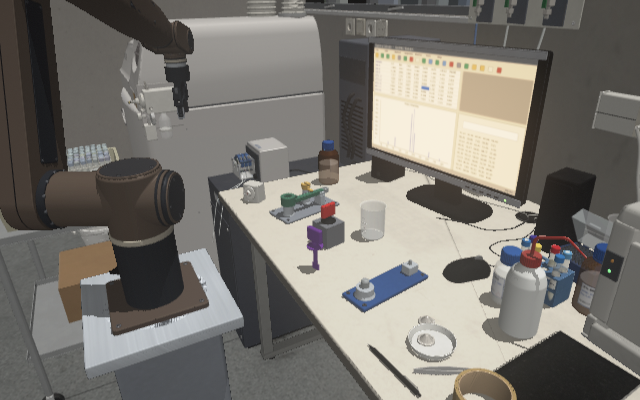

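View pics/top0.png

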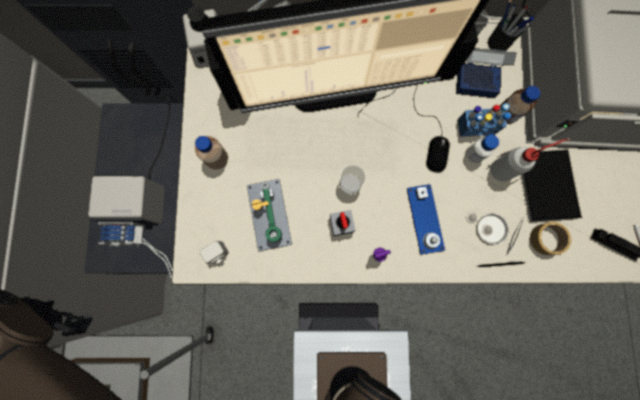

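```bash
python3 - <<'E'
from h import *
z=np.load("top0.npz"); im=z["im"][:,:,::-1]
cv2.imwrite("pics/top_zoom.png",cv2.resize(im[130:280,190:350],(800,750),interpolation=cv2.INTER_CUBIC)[:600])
cv2.imwrite("pics/top_zoom2.png",cv2.resize(im[170:270,320:460],(784,560),interpolation=cv2.INTER_CUBIC))
s=np.load("scene0.npz")["im"][:,:,::-1]
cv2.imwrite("pics/sc_zoom.png",cv2.resize(s[160:310,230:430],(800,600),interpolation=cv2.INTER_CUBIC))
E
```

```text
(no output)
```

View pics/top_zoom.png

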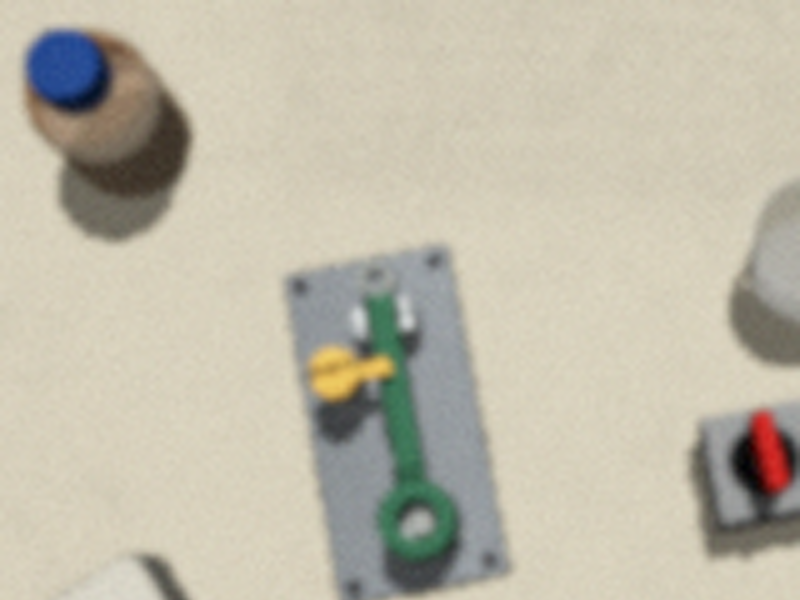

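View pics/top_zoom2.png

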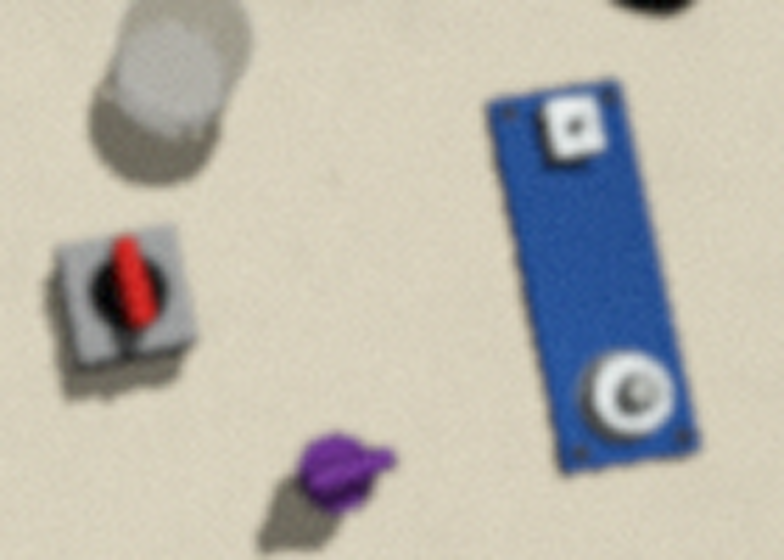

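View pics/sc_zoom.png

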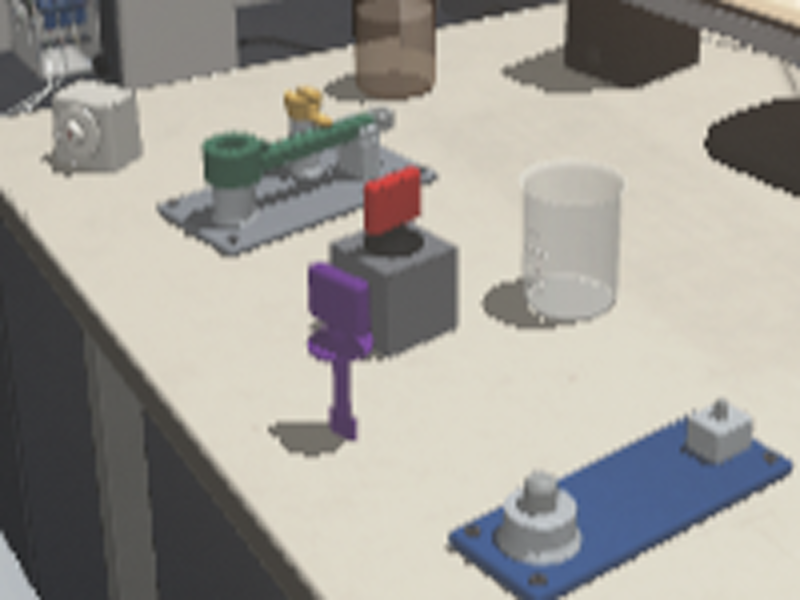

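```bash
cat >> h.py <<'E'
def cloud(d,c):
    v,u=np.mgrid[0:d.shape[0],0:d.shape[1]]
    K=c["K"]; P=np.stack([(u-K[0,2])/K[0,0]*d,(v-K[1,2])/K[1,1]*d,d],-1)
    W=(P-c["t"])@c["R"]; W[d<=0]=np.nan; return W
def ray(uv,z,c):
    uv=np.atleast_2d(np.asarray(uv,float)); K=c["K"]
    r=np.c_[(uv[:,0]-K[0,2])/K[0,0],(uv[:,1]-K[1,2])/K[1,1],np.ones(len(uv))]@c["R"]
    o=-c["R"].T@c["t"]; return o+r*((z-o[2])/r[:,2])[:,None]
def proj(X,c):
    p=np.atleast_2d(X)@c["R"].T+c["t"]; p=p@c["K"].T; return p[:,:2]/p[:,2:]
def masks(im):
    h=cv2.cvtColor(im,cv2.COLOR_RGB2HSV).astype(int); H,S,V=h[...,0],h[...,1],h[...,2]
    return dict(red=((H<6)|(H>174))&(S>150)&(V>90),green=(H>60)&(H<90)&(S>90),brass=(H>14)&(H<28)&(S>120)&(V>120),
      blue=(H>100)&(H<118)&(S>120)&(V>60),purple=(H>130)&(H<155)&(S>90))
def load(f):
    z=np.load(f); return z["im"],z["d"],{k:z[k] for k in "KRt"}
E
python3 - <<'E'
from h import *
for n in("top","scene"):
    im,d,c=load(n+"0.npz"); W=cloud(d,c); m=masks(im)
    for k,v in m.items():
        nl,l,st,ce=cv2.connectedComponentsWithStats(v.astype(np.uint8))
        for i in range(1,nl):
            if st[i,4]>15:
                p=W[l==i]; print(n,k,st[i].tolist(),np.nanmedian(p,0).round(4),"zrange",np.nanpercentile(p[:,2],[2,50,98]).round(4))
im,d,c=load("top0.npz");W=cloud(d,c)
print("desk",np.nanstd(W[100:140,280:400,2]),np.nanmean(W[100:140,280:400,2]),np.nanmean(W[240:260,280:330,2]))
np.set_printoptions(linewidth=200)
print((W[208:238,330:356,2]*1000)[::2].round())
E
```

```text
top red [493, 105, 7, 6, 27] [ 0.7611 -0.4053  0.1131] zrange [0.1091 0.1131 0.1168]
top red [525, 149, 14, 11, 114] [ 0.607  -0.4583  0.1704] zrange [0.1668 0.1704 0.1901]
top red [340, 213, 8, 15, 75] [0.4461 0.0224 0.1114] zrange [0.0919 0.1114 0.1159]
top green [264, 190, 7, 12, 48] [0.5231 0.2359 0.0542] zrange [0.0513 0.0542 0.0583]
top green [266, 205, 15, 37, 205] [0.4299 0.2217 0.0657] zrange [0.0497 0.0657 0.0718]
top brass [407, 12, 6, 4, 16] [ 0.8162 -0.0906  0.4378] zrange [0.4311 0.4378 0.4419]
top brass [223, 41, 6, 4, 18] [0.753  0.2708 0.4381] zrange [0.4325 0.4381 0.4428]
top brass [485, 113, 7, 8, 38] [ 0.7357 -0.3825  0.1126] zrange [0.0712 0.1126 0.1164]
top brass [253, 200, 16, 10, 98] [0.4972 0.256  0.0712] zrange [0.0517 0.0712 0.0761]
top brass [539, 223, 10, 13, 23] [ 0.434  -0.54    0.0454] zrange [0.0416 0.0454 0.0512]
top brass [539, 237, 15, 17, 22] [ 0.3766 -0.5346  0.0472] zrange [0.0436 0.0472 0.0514]
top blue [490, 68, 10, 24, 128] [ 0.8875 -0.4488  0.0424] zrange [0.0373 0.0424 0.0476]
top blue [460, 76, 10, 13, 48] [ 0.863  -0.3476  0.0432] zrange 
[... 3758 characters left out ...]
63.  62.  62.  66.  65.  60.  -0.]
 [  2.  -3.  16.  59.  58.  65.  62.  60.  60.  64.  65.  67.  66.  90. 103. 107. 107.  88.  62.  64.  63.  67.  62.  60.  61.  59.]
 [ -2.   0.  -3.  44.  61.  61.  62.  60.  66.  62.  61.  62.  59.  57.  61.  60.  62.  65.  64.  63.  65.  62.  63.  64.  60.  60.]
 [  1.   3.   2.  27.  62.  64.  64.  62.  62.  64.  62.  60.  62.  63.  63.  64.  62.  64.  61.  59.  53.  45.  38.  31.  22.  -1.]
 [ -1.  -2.   1.   4.  53.  61.  63.  62.  61.  56.  50.  44.  33.  33.  22.  16.   6.  -4.  -2.   2.   1.  -1.   1.  -2.   2.   1.]
 [  4.  -1.   4.   2.  22.  10.   7.  -1.  -5.  -2.  -2.  -0.  -4.   2.   1.  -1.  -4.   2.  -3.  -0.   0.  -1.  -3.  -1.  -0.   5.]]
```

```bash
cat > meas.py <<'E'
from h import *
def rect(W,c,m,z):
    v,u=np.nonzero(m); P=ray(np.c_[u,v],z,c)[:,:2]
    r=cv2.minAreaRect((P*1000).astype(np.float32)); return np.round(r[0],1),np.round(r[1],1),round(r[2],1),len(P),P.mean(0).round(4)
def big(m):
    n,l,s,_=cv2.connectedComponentsWithStats(m.astype(np.uint8)); return l==1+np.argmax(s[1:,4])
def box(W,x0,x1,y0,y1): return (W[...,0]>x0)&(W[...,0]<x1)&(W[...,1]>y0)&(W[...,1]<y1)
if __name__=="__main__":
  for n in("top","scene"):
    im,d,c=load(n+"0.npz");W=cloud(d,c);Z=W[...,2]
    print(n)
    hsv=cv2.cvtColor(im,cv2.COLOR_RGB2HSV)
    D=box(W,.33,.62,.12,.34)
    print("dockplate",rect(W,c,big(D&(Z>.004)&(Z<.035)&(hsv[...,1]<90)),.008))
    print("head",rect(W,c,D&(Z>.066)&(W[...,0]>.46),.0735))
    print("tongue",rect(W,c,D&(Z>.05)&(Z<.0645)&masks(im)["brass"],.06))
    print("boss",rect(W,c,D&(Z>.06)&(W[...,0]<.45),.068))
    print("bar",rect(W,c,D&(Z>.048)&(Z<.06)&(W[...,0]>.43),.054))
    S=box(W,.38,.52,-.04,.09)
    print("stand",rect(W,c,big(S&(Z>.056)),.062))
    print("keytop",rect(W,c,big(S&(Z>.104)),.112))
    print("flange",rect(W,c,big(S&(Z>.066)&(Z<.09)&(hsv[...,2]<60)),.071))
    M=box(W,.3,.62,-.33,-.12)
    print("mount",rect(W,c,big(M&(Z>.005)&(Z<.0145)&masks(im)["blue"]),.010), rect(W,c,big(M&(Z>.006)),.010))
    print("post",rect(W,c,big(M&(Z>.044)&(W[...,0]<.45)),.05))
    print("pin",rect(W,c,big(M&(Z>.037)&(W[...,0]>.48)),.043))
    print("pinblock/postblock",rect(W,c,big(M&(Z>.025)&(Z<.037)&(W[...,0]>.48)),.032),rect(W,c,big(M&(Z>.025)&(Z<.044)&(W[...,0]<.45)),.032))
E
python3 meas.py
```

```text
top
dockplate (array([475.3, 235.2]), array([202. , 106.3]), 10.1, 1650, array([0.4727, 0.2321]))
head (array([494.4, 260.3]), array([25.5, 24.8]), 1.4, 73, array([0.4946, 0.2602]))
tongue (array([496.7, 249.5]), array([11.7, 38.7]), 18.8, 24, array([0.5   , 0.2433]))
boss (array([414.8, 213.8]), array([45. , 40.2]), 45.6, 162, array([0.4155, 0.2132]))
bar (array([498.5, 232.7]), array([124.3,  31.9]), 6.4, 267, array([0.5025, 0.2308]))
stand (array([446.3,  22.2]), array([60. , 60.3]), 11.3, 470, array([0.4463, 0.0221]))
keytop (array([446.1,  22.4]), array([43.7, 12.2]), 13.3, 75, array([0.4461, 0.0224]))
flange (array([443.7,  33.5]), array([30.7, 11.3]), 13.3, 34, array([0.4441, 0.0326]))
mount (array([ 463.1, -221.2]), array([193.2,  68.7]), 9.3, 1111, array([ 0.465 , -0.2191])) (array([ 462.5, -222.9]), array([199.,  74.]), 9.3, 1685, array([ 0.461 , -0.2234]))
post (array([ 398. , -232.5]), array([16. , 16.5]), 62.8, 34, array([ 0.3983, -0.2326]))
pin (array([ 535.9, -210.7]), array([4. , 6.3]), 44.1, 6, array([ 0.5356, -0.2104]))
pinblock/postblock (array([ 535.8, -210.7]), a
[... 688 characters left out ...]
7.3,  16.6]), array([52.8, 22.7]), 15.4, 68, array([0.4469, 0.0167]))
flange (array([443.7,  17. ]), array([32.9, 22.7]), 22.1, 35, array([0.4429, 0.0172]))
mount (array([ 432.5, -229.9]), array([125.8,  68.3]), 9.6, 450, array([ 0.4468, -0.2369])) (array([ 472.2, -217.3]), array([221.5,  91. ]), 9.0, 1930, array([ 0.4623, -0.2243]))
post (array([ 400.3, -235.5]), array([22.3, 14.9]), 58.0, 46, array([ 0.3996, -0.2365]))
pin (array([ 538.5, -213.2]), array([13.2,  4.6]), 52.5, 10, array([ 0.5378, -0.2141]))
pinblock/postblock (array([ 536.8, -213.6]), array([39.4, 32. ]), 9.9, 111, array([ 0.5367, -0.2146])) (array([ 399.3, -237.2]), array([46.6, 36.8]), 56.6, 185, array([ 0.3991, -0.238 ]))
```

```bash
python3 - <<'E'
from h import *
from scipy.spatial.transform import Rotation as Ro
s=ctrl.get_state(); print(Ro.from_quat(s["tcp_rot"]).as_matrix().round(3))
from meas import *
im,d,c=load("top0.npz");W=cloud(d,c);Z=W[...,2]; m=masks(im)
D=box(W,.33,.62,.12,.34)
# bar line fit
g=D&(Z>.044)&(Z<.0585)&m["green"]; v,u=np.nonzero(g); P=ray(np.c_[u,v],.054,c)[:,:2]; P=P[P[:,0]>.445]
print("bar n",len(P),cv2.fitLine((P*1000).astype(np.float32),cv2.DIST_HUBER,0,.01,.01).ravel(), P.min(0),P.max(0))
h=cv2.cvtColor(im,cv2.COLOR_RGB2HSV)
b=D&(h[...,0]>12)&(h[...,0]<32)&(h[...,1]>90)&(Z>.045)
for v,u in zip(*np.nonzero(b)): print(v,u,W[v,u].round(4)*1000,im[v,u]) if Z[v,u]<.066 else None
hd=b&(Z>.066); v,u=np.nonzero(hd);P=ray(np.c_[u,v],.0735,c);print("head c",P.mean(0),cv2.minEnclosingCircle((P[:,:2]*1000).astype(np.float32)))
cr=cv2.resize(im[192:218,246:276,::-1],(780,676)[::1],interpolation=cv2.INTER_CUBIC); cv2.imwrite("pics/head.png",cv2.resize(cr,(690,598)))
s2=load("scene0.npz")[0]; cv2.imwrite("pics/heads.png",cv2.resize(s2[170:220,270:340,::-1],(770,550),interpolation=cv2.INTER_CUBIC))
E
```

```text
[[ 0.339 -0.001 -0.941]
 [ 0.941 -0.002  0.339]
 [-0.002 -1.     0.   ]]
bar n 126 [9.8058254e-01 1.9610691e-01 4.9047516e+02 2.2915105e+02] [0.44529077 0.21604345] [0.53918472 0.24333951]
201 265 [507.3 239.5  55.6] [163 149  85]
201 266 [507.4 236.8  55.2] [170 157  89]
201 267 [507.4 234.   55. ] [146 145  87]
202 264 [503.5 241.5  61.2] [203 169  89]
202 265 [503.5 238.7  61.1] [217 181  88]
202 266 [503.8 236.2  59.3] [221 187  97]
202 267 [503.1 232.9  63.1] [194 171  90]
203 261 [500.4 249.6  62.7] [209 172  81]
203 262 [500.9 247.2  59.9] [218 177  86]
203 263 [500.3 243.9  63.3] [226 186  91]
203 264 [500.2 241.1  63.8] [230 190  94]
203 265 [500.4 238.5  62.4] [235 196  98]
203 266 [500.2 235.5  63.9] [232 193  95]
203 267 [501.1 233.4  58.4] [207 176  88]
203 268 [501.  230.5  59.2] [156 146  82]
204 256 [497.4 263.3  63.7] [200 158  74]
204 257 [497.2 260.3  64.7] [215 173  83]
204 258 [497.2 257.5  65. ] [227 186  91]
204 260 [497.2 252.   64.9] [227 189  89]
204 262 [497.4 246.6  63.8] [218 181  87]
204 263 [497.1 243.6  65.1] [225 186  92]
204 264 [497.8 241.3  61.4] [
[... 165 characters left out ...]
] [143 140  83]
205 254 [494.6 268.8  63.7] [222 181  86]
205 257 [494.5 260.3  64.4] [231 192  91]
205 259 [494.3 254.6  65.4] [233 197  95]
205 260 [494.2 251.7  65.9] [230 190  93]
205 262 [494.2 246.2  65.8] [190 155  78]
205 263 [494.3 243.5  65.1] [197 163  96]
205 264 [494.6 241.   63.2] [197 166 107]
205 265 [494.7 238.3  63. ] [173 146  95]
205 266 [495.1 235.8  60.6] [141 121  72]
205 267 [495.9 233.7  55.7] [117 111  65]
206 255 [491.8 265.9  63.7] [235 200  97]
206 262 [491.6 246.4  64.2] [133 112  73]
209 260 [486.1 254.5  45.5] [83 73 53]
210 257 [480.3 259.8  65.2] [99 85 60]
head c [0.49460318 0.26015358 0.0735    ] ((494.3703918457031, 260.2933044433594), 14.525402069091797)
```

View pics/head.png

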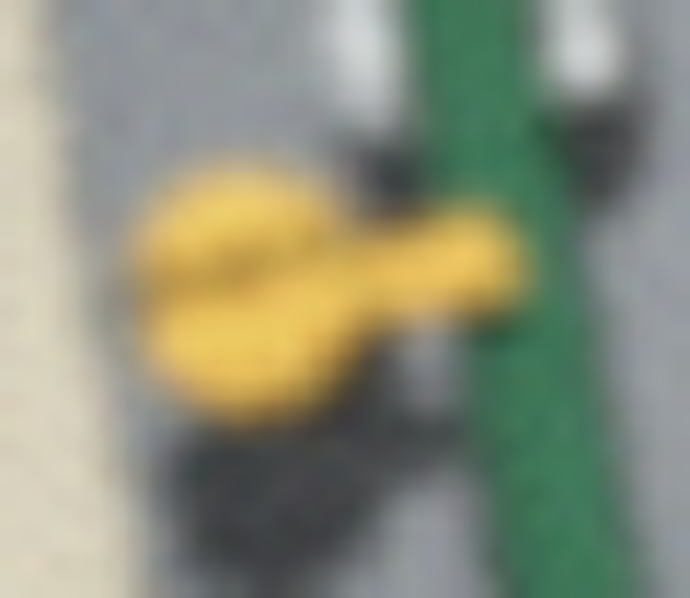

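View pics/heads.png

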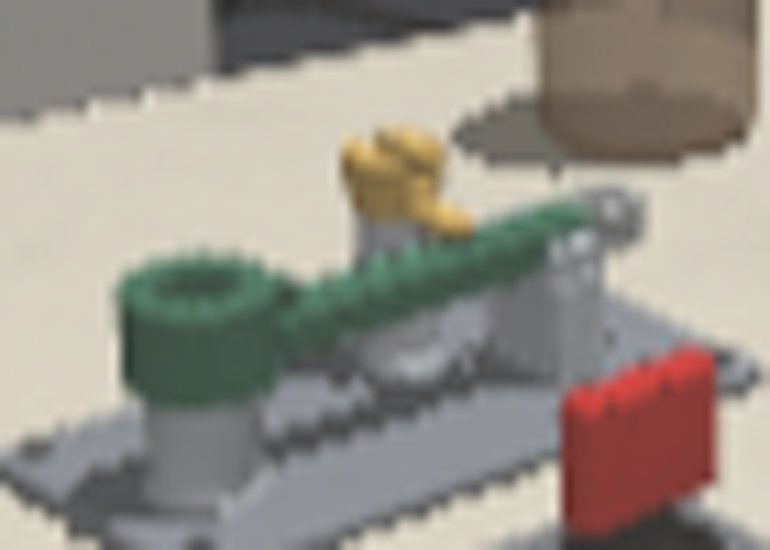

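```bash
python3 - <<'E'
from h import *
im,d,c=load("top0.npz");W=cloud(d,c)
np.set_printoptions(linewidth=200)
print((W[198:212,250:272,2]*1000).round().astype(int))
print(im[198:212,250:272,0])
E
```

```text
[[                   8                   11                    7                    7                    8                    7                    9                    8                   10
                     7                    5                    9                   40                   43                   37                   56                   50                   57
                    53                   54                   52                   18]
 [                  11                    6                    4                   10                    9                    9                    8                    5                    8
                     8                    7                   11                    7                   27                   23                   58                   51                   55
                    52                   58                   54                    7]
 [                   8                    3                    4                    9                   72                   75                   74              
[... 6101 characters left out ...]
6]
 [151 150 175 206 222 226 228 231 235 233 230 206 190 197 197 173 141 117  93  73  69  91]
 [159 160 187 225 234 235 236 235 235 228 206 163 133 137 152 127  84  57  56  62  64  79]
 [173 157 187 219 231 233 233 231 231 206 170 118  88 113 133 110  77  59  60  62  62  81]
 [180 160 168 190 208 220 223 216 202 172 126  81  77  97 117 106  78  60  64  63  64  75]
 [188 155 148 150 164 175 176 165 148 121  83  66  71  86 106  96  74  63  61  62  64  73]
 [188 160 135 126 109 107 112  99  92  76  64  62  66  66  75  73  67  62  64  58  70  69]
 [191 156 130 104  79  67  67  70  69  68  72  68  70  73  74  77  74  63  58  63  65  68]]<stdin>:4: RuntimeWarning: invalid value encountered in cast
```

```bash
cat > go.py <<'E'
import sys
from h import *
from scipy.spatial.transform import Rotation as Ro
def st():
    s=ctrl.get_state(); M=Ro.from_quat(s["tcp_rot"]).as_matrix()
    yaw=np.degrees(np.arctan2(M[1,0],M[0,0])); return s,M,yaw
def go(x,y,z,yaw):
    s,M,yw=st()
    d=np.array([x,y,z])-np.array(s["eef_pos"])*1000
    a=np.radians(yaw); T=np.c_[[np.cos(a),np.sin(a),0],[0,0,-1],[-np.sin(a),np.cos(a),0]]
    rv=np.degrees(Ro.from_matrix(M.T@T).as_rotvec())
    print("t",round(s["time"],2),"pos",(s["eef_pos"]*1000).round(1),"yaw",round(yw,1),"op",round(s["opening"],3),"F",np.round(s["contact_force"],1),"T",np.round(s["wrist_torque"],2),"q",np.round(s["qpos"],2))
    print("turn",rv.round(1),"shift",(M.T@d).round(1),"rows",(np.linalg.norm(d)/41.7).round(1),(np.linalg.norm(rv)/7.16).round(1))
if __name__=="__main__": go(*map(float,sys.argv[1:5]))
E
python3 go.py 446 22 160 103.3
```

```text
t 0.1 pos [228.5 634.5 230.1] yaw 70.2 op 0.999 F [-0.2  0.  -0.5] T [ 0.    0.01 -0.02] q [ 1.08  0.29  1.58  0.    1.28 -0.15]
turn [ -0.1 -33.1  -0.1] shift [-502.4   71.  -412.3] rows 15.7 4.6
```

step_arm([
  [[0,-33,0],[-502,71,-412],0.4],
  [[0,-33,0],[-502,71,-412],0.4],
  [[0,-33,0],[-502,71,-412],0.4],
  [[0,-33,0],[-502,71,-412],0.4],
  [[0,-33,0],[-502,71,-412],0.4],
  [[0,-33,0],[-502,71,-412],0.4],
  [[0,-33,0],[-502,71,-412],0.4],
  [[0,-33,0],[-502,71,-412],0.4],
  [[0,-33,0],[-502,71,-412],0.4],
  [[0,-33,0],[-502,71,-412],0.4],
])

```text
time: 0.93
eef_pos: [0.3669, 0.2439, 0.1856]
tcp_rot: [-0.439, -0.554, 0.554, 0.439]
contact_force: [0.5, 0.6, 0.0]
opening: 0.598
```

```bash
python3 go.py 446 22 160 103.3
```

```text
t 0.93 pos [366.9 243.9 185.6] yaw 103.2 op 0.598 F [0.5 0.6 0. ] T [ 0.03 -0.07 -0.01] q [ 0.36 -0.21  2.17 -0.    1.18 -1.45]
turn [-0.  -0.1 -0. ] shift [-234.1   25.6  -26.3] rows 5.7 0.0
```

step_arm([
  [[0,0,0],[-234,25,-26],0.4],
  [[0,0,0],[-234,25,-26],0.4],
  [[0,0,0],[-234,25,-26],0.4],
  [[0,0,0],[-234,25,-26],0.4],
  [[0,0,0],[-234,25,-26],0.4],
  [[0,0,0],[-234,25,-26],0.4],
  [[0,0,0],[-234,25,-26],0.4],
  [[0,0,0],[-234,25,-26],0.4],
])

```text
time: 1.6
eef_pos: [0.4456, 0.0226, 0.1606]
tcp_rot: [-0.44, -0.553, 0.553, 0.441]
contact_force: [0.9, 0.1, -0.8]
opening: 0.601
```

```bash
python3 - <<'E'
from h import *
for n in("scene","top"):
    im,d,c=grab(n); np.savez(f"{n}1.npz",im=im,d=d,**c)
    uv=proj([.446,.022,.13],c)[0].astype(int); x,y=uv
    cv2.imwrite(f"pics/{n}1.png",cv2.resize(im[max(0,y-60):y+60,x-80:x+80,::-1],(800,600),interpolation=cv2.INTER_CUBIC))
    print(uv)
E
python3 go.py 446 22 79 103.3
```

```text
[326 197]
[344 219]
t 1.7 pos [445.3  24.3 160.8] yaw 103.2 op 0.601 F [0.7 0.2 0. ] T [ 0.   -0.03  0.03] q [-0.17 -0.16  2.18  0.    1.12 -1.97]
turn [-0.  -0.1  0. ] shift [-2.5 81.8 -0.2] rows 2.0 0.0
```

View pics/scene1.png

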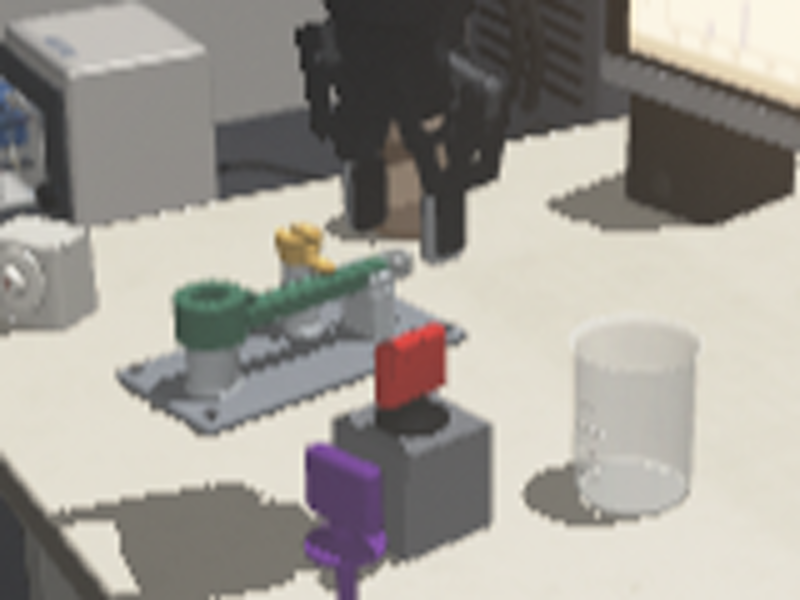

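View pics/top1.png

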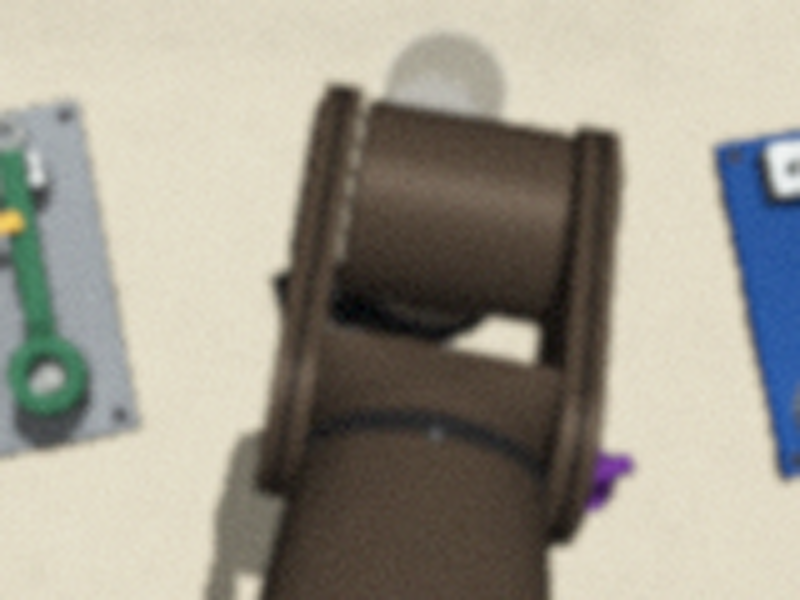

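```bash
python3 - <<'E'
from h import *
im,d,c=load("scene1.npz");W=cloud(d,c)
a=np.radians(103.25); ex=np.array([np.cos(a),np.sin(a)]); ez=np.array([-np.sin(a),np.cos(a)])
p0=np.array([.4453,.0240])
B=(abs(W[...,0]-.445)<.06)&(abs(W[...,1]-.023)<.07)&(W[...,2]>.150)&(W[...,2]<.215)
P=W[B]; l=(P[:,:2]-p0)@np.c_[ex,ez]*1000
for z in range(150,215,5):
    k=(P[:,2]*1000>=z)&(P[:,2]*1000<z+5)
    for s in(-1,1):
        q=l[k&(np.sign(l[:,0])==s)]
        if len(q): print(z,s,len(q),"x",q[:,0].min().round(1),q[:,0].max().round(1),"z",q[:,1].min().round(1),q[:,1].max().round(1))
E
```

```text
165 -1 10 x -35.2 -24.6 z -10.8 8.5
165 1 11 x 21.8 28.6 z -9.7 6.9
170 -1 11 x -41.7 -27.0 z -5.2 11.0
170 1 16 x 23.2 32.9 z -13.1 10.1
175 -1 19 x -41.8 -26.3 z -7.0 8.8
175 1 15 x 22.0 32.5 z -11.3 9.2
180 -1 15 x -43.3 -27.5 z -6.8 10.5
180 1 14 x 20.4 30.1 z -8.2 8.8
185 -1 18 x -43.2 -26.2 z -7.6 10.8
185 1 16 x 23.2 30.8 z -12.5 9.6
190 -1 17 x -41.9 -24.3 z -6.6 10.6
190 1 15 x 21.7 27.7 z -11.7 10.1
195 -1 17 x -41.1 -28.9 z -7.9 9.4
195 1 11 x 23.0 29.7 z -10.8 11.0
200 -1 11 x -42.8 -27.0 z -6.0 8.9
200 1 18 x 21.1 31.1 z -12.4 11.0
205 -1 10 x -42.2 -29.5 z 3.7 12.6
205 1 17 x 23.2 38.3 z -13.5 9.2
210 -1 22 x -59.2 -30.5 z -15.6 12.6
210 1 25 x 23.3 53.3 z -11.5 12.7
```

step_arm([
  [[0,0,0],[-2.5,40,0],0.4],
  [[0,0,0],[-2.5,70,0],0.5],
  [[0,0,0],[-2.5,81,0],0.6],
  [[0,0,0],[-2.5,81,0],0.8],
  [[0,0,0],[-2.5,81,0],0.95],
  [[0,0,0],[-2.5,81,0],1],
  [[0,0,0],[-2.5,81,0],1],
  [[0,0,0],[-2.5,81,0],1],
  [[0,0,0],[-2.5,81,0],1],
], newtons=60)

```text
time: 2.45
eef_pos: [0.4471, 0.0215, 0.0812]
tcp_rot: [0.44, 0.555, -0.554, -0.439]
contact_force: [-0.4, -0.2, -0.2]
opening: 0.126
```

```bash
python3 go.py 446 22 180 103.3
```

```text
t 2.45 pos [447.1  21.5  81.2] yaw 103.2 op 0.126 F [-0.4 -0.2 -0.2] T [ 0.   -0.01 -0.01] q [-0.18 -0.04  2.23  0.    0.94 -1.98]
turn [ 0.1 -0.1 -0. ] shift [  0.7 -98.8   0.7] rows 2.4 0.0
```

step_arm([
  [[0,0,0],[0,-40,0],1],
  [[0,0,0],[0,-80,0],1],
  [[0,0,0],[0,-100,0],1],
  [[0,0,0],[0,-100,0],1],
])

```text
time: 2.78
eef_pos: [0.4502, 0.0208, 0.1869]
tcp_rot: [0.443, 0.556, -0.552, -0.435]
contact_force: [0.2, 1.0, -0.1]
opening: 0.126
```

```bash
python3 go.py 495 260 181 14.5
```

```text
t 2.78 pos [450.2  20.8 186.9] yaw 103.2 op 0.126 F [ 0.2  1.  -0.1] T [-0.    0.02 -0.  ] q [-0.18 -0.19  2.16  0.    1.16 -1.98]
turn [ 0.8 88.7  0.3] shift [222.7   5.9 -98.1] rows 5.8 12.4
```

step_arm([
  [[0,88.7,0],[221,0,-101],1],
  [[0,88.7,0],[221,0,-101],1],
  [[0,88.7,0],[221,0,-101],1],
  [[0,88.7,0],[221,0,-101],1],
  [[0,88.7,0],[221,0,-101],1],
  [[0,88.7,0],[221,0,-101],1],
  [[0,88.7,0],[221,0,-101],1],
  [[0,88.7,0],[221,0,-101],1],
  [[0,88.7,0],[221,0,-101],1],
  [[0,88.7,0],[221,0,-101],1],
])

```text
time: 3.62
eef_pos: [0.4935, 0.2602, 0.1788]
tcp_rot: [-0.671, -0.221, 0.223, 0.671]
contact_force: [-0.4, -1.1, -0.7]
opening: 0.129
```

```bash
python3 go.py 495 260 176 14.5
```

```text
t 3.62 pos [493.5 260.2 178.8] yaw 36.6 op 0.129 F [-0.4 -1.1 -0.7] T [0.02 0.02 0.03] q [ 0.3   0.08  1.91 -0.    1.15 -0.34]
turn [-0.  22.1 -0.1] shift [ 1.1  2.7 -1. ] rows 0.1 3.1
```

step_arm([
  [[0,22,0],[1,3,-1],1],
  [[0,22,0],[1,3,-1],1],
  [[0,22,0],[1,3,-1],1],
  [[0,22,0],[1,3,-1],1],
  [[0,22,0],[1,3,-1],1],
  [[0,22,0],[1,3,-1],1],
])

```text
time: 4.12
eef_pos: [0.4954, 0.2593, 0.1766]
tcp_rot: [0.701, 0.092, -0.093, -0.701]
contact_force: [0.3, -0.3, -1.3]
opening: 0.133
```

```bash
python3 - <<'E'
from h import *
im,d,c=grab("scene"); np.savez("scene2.npz",im=im,d=d,**c)
x,y=proj([.495,.26,.12],c)[0].astype(int); print(x,y)
cv2.imwrite("pics/scene2.png",cv2.resize(im[y-45:y+45,x-60:x+60,::-1],(800,600),interpolation=cv2.INTER_CUBIC))
W=cloud(d,c); m=(abs(W[...,0]-.495)<.05)&(abs(W[...,1]-.26)<.05)&(W[...,2]>.06)
for v in range(y-25,y+40):
    u=np.nonzero(m[v])[0]
    if len(u): print(v,u.min(),u.max(),(W[v,u].mean(0)*1000).round(1),im[v,u].mean(0).round())
E
python3 go.py 495 260 156 14.5
```

```text
303 169
144 298 310 [492.2 245.7 205.4] [96. 57. 56.]
145 298 310 [492.1 244.5 202.7] [91. 55. 53.]
146 298 310 [491.6 245.  199.6] [90. 56. 55.]
147 298 310 [491.5 245.1 196.5] [90. 56. 55.]
148 298 310 [491.6 245.5 193.3] [90. 56. 55.]
149 298 310 [491.7 245.9 190.1] [88. 55. 54.]
150 299 310 [492.7 244.9 187.1] [92. 58. 56.]
151 299 310 [493.3 246.6 183.4] [101.  66.  65.]
152 301 310 [495.7 245.  180.3] [113.  67.  65.]
153 303 310 [498.1 243.4 177.2] [104.  52.  50.]
154 302 309 [500.6 255.9 170. ] [73. 50. 48.]
155 299 311 [498.1 254.5 167.7] [66. 63. 61.]
156 299 311 [495.1 248.1 167. ] [44. 43. 41.]
157 299 311 [492.7 243.2 165.7] [44. 43. 41.]
158 300 309 [489.8 240.9 163.8] [44. 43. 41.]
159 304 306 [495.1 248.9 157.3] [59. 58. 58.]
160 304 306 [496.1 251.5 153.1] [90. 91. 90.]
161 304 306 [497.2 254.2 148.9] [103. 105. 104.]
162 304 306 [496.7 253.4 146. ] [104. 104. 104.]
163 304 306 [496.3 252.8 143.1] [103. 104. 103.]
164 304 306 [495.4 251.2 140.6] [104. 105. 104.]
165 304 306 [495.8 252.4 136.9] [104. 105. 104.]
166 304 306 [494.6 249.9 134.7] [104. 105. 104.]
167 304
[... 494 characters left out ...]
74.7] [215. 199. 169.]
182 301 309 [501.3 267.5  74.8] [196. 176. 135.]
183 301 309 [497.2 260.7  74.8] [160. 136.  91.]
184 301 309 [494.1 254.   74.5] [131. 110.  71.]
185 301 309 [493.9 253.9  71.2] [125. 105.  69.]
186 301 309 [493.4 253.1  68.3] [142. 121.  79.]
187 302 309 [494.8 252.7  64.8] [144. 122.  78.]
188 302 311 [497.5 247.1  63. ] [171. 149. 104.]
189 307 312 [500.6 236.7  62.8] [198. 170. 112.]
190 310 310 [500.3 232.7  61. ] [180. 148.  90.]
195 296 296 [445.8 216.   63.1] [137. 146. 131.]
t 4.17 pos [495.5 259.3 176.8] yaw 15.0 op 0.132 F [-0.2 -0.1 -0.8] T [-0.07 -0.02  0.02] q [ 0.3   0.08  1.91 -0.    1.14  0.04]
turn [ 0.   0.5 -0. ] shift [-0.3 20.8  0.8] rows 0.5 0.1
```

View pics/scene2.png

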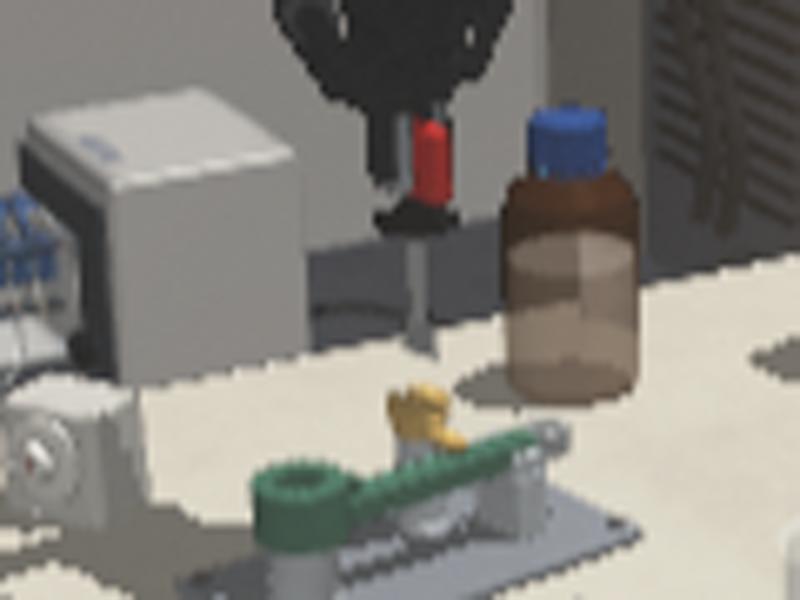

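```bash
python3 - <<'E'
from h import *
im,d,c=load("scene2.npz")
for z in(.165,.14,.12,.074,.068): print(z,proj([.495,.26,z],c)[0].round(2))
print(proj([.496,.26,.074],c)[0].round(2),proj([.495,.261,.074],c)[0].round(2))
hsv=cv2.cvtColor(im,cv2.COLOR_RGB2HSV)
np.set_printoptions(linewidth=220)
print("gray shaft"); print(cv2.cvtColor(im,cv2.COLOR_RGB2GRAY)[154:180,295:318])
print("sat"); print(hsv[180:190,295:316,1]); print(im[180:190,295:316,0])
E
```

```text
0.165 [303.3  155.51]
0.14 [303.62 163.34]
0.12 [303.88 169.52]
0.074 [304.45 183.45]
0.068 [304.52 185.23]
[304.74 183.38] [304.31 183.34]
gray shaft
[[132 133 132 133 132 134 131  93  41  41  43  51  57  63  65 109 133 133 133 133 133 133 132]
 [133 133 133 131  95  95  94  39  41  42  42  42  42  48  51  96  97 133 132 133 133 133 131]
 [133 133 132 130  39  40  42  42  42  42  42  42  41  44  47  47  51 133 124 116 117 110 104]
 [133 134 133 130  42  41  41  41  42  41  42  41  42  42  46  46  48 106  97  89  88  82  75]
 [133 134 133 132 103  41  43  42  42  44  42  43  43  42  45  64  64  77  77  77  76  76  76]
 [133 133 125 116 116  71  62  63  63  59  59  57  65  63  64  76  77  76  76  76  76  75  76]
 [110 105  97  88  88  82  75  75  76  91  94  87  75  75  75  75  76  76  76  76  74  74  74]
 [ 80  75  75  74  76  76  75  75  76 105 109 100  75  75  75  75  76  76  76  75  74  74  73]
 [ 75  74  74  74  75  75  75  75  77 104 109 100  75  74  75  75  76  76  76  76  76  76  75]
 [ 74  75  75  74  75  75  75  76  78 103 108 101  75  75  76  76  76  76  76  77  76  77  75]
[... 2567 characters left out ...]
15]
 [218 218 218 219 219 218 191 181 203 161 184 204 224 218 209 206 116 115 116 115 116]
 [218 218 218 219 219 216 141 127 153 119 145 160 193 204 199 190 181 115 115 116 115]
 [218 218 218 218 219 216 120 118 116 117 130 120 134 159 169 183 218 184 181 115 115]
 [220 219 219 219 220 217 121 122 122 122 122 127 123 122 140 194 219 219 218 183 184]
 [220 219 220 220 220 218 148 122 125 125 129 135 160 182 156 188 219 220 219 219 220]
 [220 219 220 220 220 219 179 121 127 129 135 135 158 178 167 203 219 219 220 219 219]
 [220 220 221 221 220 220 206 119 127 131 133 131 160 189 197 224 218 220 219 219 219]
 [221 220 221 220 220 220 219 141 122 130 133 127 150 175 195 225 221 222 219 195 180]]
```

```bash
python3 go.py 494.2 260.3 152.5 14.5
```

```text
t 4.17 pos [495.5 259.3 176.8] yaw 15.0 op 0.132 F [-0.2 -0.1 -0.8] T [-0.07 -0.02  0.02] q [ 0.3   0.08  1.91 -0.    1.14  0.04]
turn [ 0.   0.5 -0. ] shift [-1.  24.3  1.3] rows 0.6 0.1
```

step_arm([
  [[0,0.5,0],[-1,6,1.3],1],
  [[0,0.5,0],[-1,14,1.3],1],
  [[0,0.5,0],[-1,19,1.3],1],
  [[0,0.5,0],[-1,22,1.3],1],
  [[0,0.5,0],[-1,24,1.3],1],
  [[0,0.5,0],[-1,24,1.3],1],
])

```text
time: 4.67
eef_pos: [0.4943, 0.2604, 0.1532]
tcp_rot: [0.702, 0.088, -0.089, -0.702]
contact_force: [0.1, -0.6, -0.8]
opening: 0.134
```

```bash
python3 go.py 494.2 260.3 147 14.5
```

```text
t 4.67 pos [494.3 260.4 153.2] yaw 14.4 op 0.134 F [ 0.1 -0.6 -0.8] T [0.09 0.05 0.02] q [ 0.3   0.11  1.93 -0.    1.1   0.05]
turn [ 0.  -0.1 -0. ] shift [-0.2  6.2 -0.1] rows 0.1 0.0
```

step_arm([
  [[0,0,0],[0,2,0],1],
  [[0,0,0],[0,4,0],1],
  [[0,0,0],[0,5,0],1],
  [[0,0,0],[0,5,0],1],
])

```text
time: 5.0
eef_pos: [0.4947, 0.2605, 0.1479]
tcp_rot: [-0.702, -0.089, 0.088, 0.702]
contact_force: [0.7, -0.2, -1.1]
opening: 0.133
```

```bash
python3 - <<'E'
from h import *
im,d,c=grab("scene"); np.savez("scene3.npz",im=im,d=d,**c)
x,y=proj([.495,.26,.10],c)[0].astype(int); print(x,y)
cv2.imwrite("pics/scene3.png",cv2.resize(im[y-30:y+30,x-40:x+40,::-1],(800,600),interpolation=cv2.INTER_CUBIC))
E
python3 go.py 494.2 260.3 147 14.5
```

```text
304 175
t 5.05 pos [494.7 260.5 148. ] yaw 14.3 op 0.131 F [ 1.2  0.7 -1.5] T [ 0.05 -0.31 -0.02] q [ 0.3   0.12  1.93 -0.    1.09  0.05]
turn [-0.  -0.2  0.1] shift [-0.6  1.  -0. ] rows 0.0 0.0
```

View pics/scene3.png

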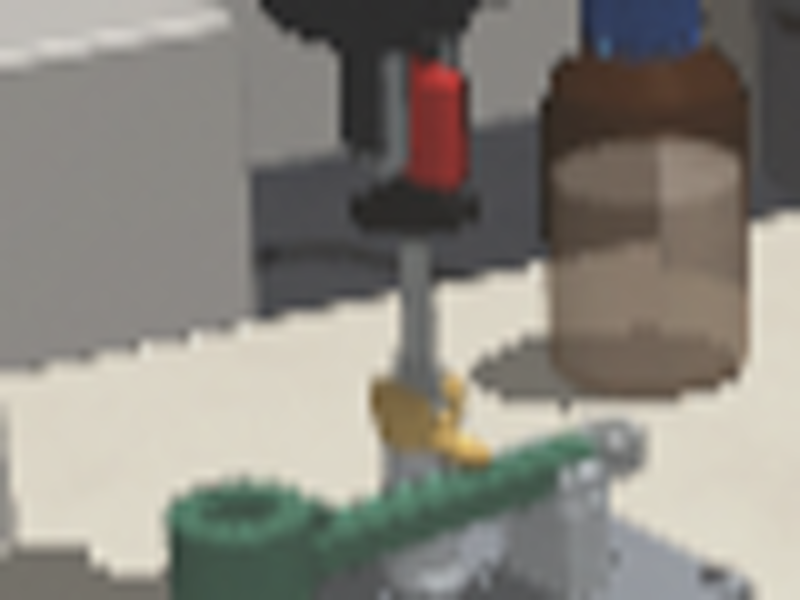

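step_arm([
  [[0,-7,0],[-0.3,0,0],1],
  [[0,-14,0],[-0.3,0,0],1],
  [[0,-21,0],[-0.3,0,0],1],
  [[0,-28,0],[-0.3,0,0],1],
  [[0,-35,0],[-0.3,0,0],1],
  [[0,-42,0],[-0.3,0,0],1],
  [[0,-49,0],[-0.3,0,0],1],
  [[0,-56,0],[-0.3,0,0],1],
  [[0,-56,0],[-0.3,0,0],1],
])

```text
time: 5.8
eef_pos: [0.4952, 0.2606, 0.1483]
tcp_rot: [0.578, 0.409, -0.407, -0.577]
contact_force: [2.0, 1.4, -2.1]
opening: 0.128
```

```bash
python3 go.py 494.5 260.4 148 94
```

```text
t 5.8 pos [495.2 260.6 148.3] yaw 70.5 op 0.128 F [ 2.   1.4 -2.1] T [ 0.31 -0.71 -0.01] q [ 0.3   0.12  1.93  0.    1.09 -0.93]
turn [  0.2 -23.5   0.1] shift [-0.4  0.3  0.6] rows 0.0 3.3
```

step_arm([
  [[0,-7,0],[-0.3,0,0.4],1],
  [[0,-14,0],[-0.3,0,0.4],1],
  [[0,-20,0],[-0.3,0,0.4],1],
  [[0,-24,0],[-0.3,0,0.4],1],
  [[0,-24,0],[-0.3,0,0.4],1],
  [[0,-24,0],[-0.3,0,0.4],1],
])

```text
time: 6.3
eef_pos: [0.4941, 0.2606, 0.1486]
tcp_rot: [0.482, 0.518, -0.517, -0.482]
contact_force: [2.6, 1.8, -0.8]
opening: 0.131
```

```bash
python3 - <<'E'
from h import *
im,d,c=grab("scene"); np.savez("scene4.npz",im=im,d=d,**c)
x,y=proj([.495,.26,.10],c)[0].astype(int)
cv2.imwrite("pics/scene4.png",cv2.resize(im[y-30:y+30,x-40:x+40,::-1],(800,600),interpolation=cv2.INTER_CUBIC))
E
python3 go.py 494.5 260.4 148 94
```

```text
t 6.35 pos [494.  260.6 148.6] yaw 94.1 op 0.136 F [ 2.6  1.1 -0.7] T [ 0.44 -0.63  0.05] q [ 0.3   0.11  1.94  0.    1.09 -1.34]
turn [0.1 0.1 0.1] shift [-0.2  0.6 -0.5] rows 0.0 0.0
```

View pics/scene4.png

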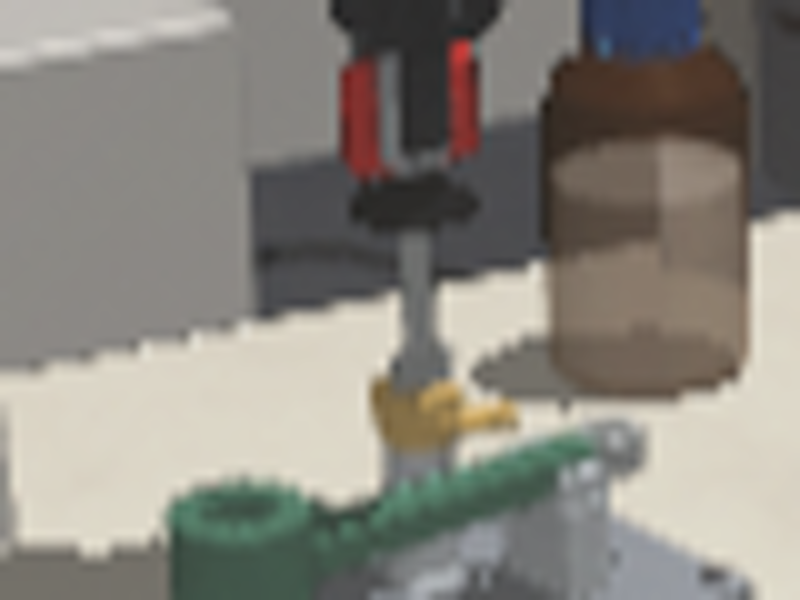

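step_arm([
  [[0,4,0],[0,0,0],1],
  [[0,4,0],[0,-5,0],1],
  [[0,4,0],[0,-20,0],1],
  [[0,4,0],[0,-42,0],1],
  [[0,4,0],[0,-42,0],1],
])

```text
time: 6.77
eef_pos: [0.4951, 0.2606, 0.1945]
tcp_rot: [0.499, 0.503, -0.5, -0.497]
contact_force: [0.4, 0.5, -0.2]
opening: 0.132
```

```bash
python3 - <<'E'
from h import *
for n in["scene"]:
  im,d,c=grab(n); np.savez(n+"5.npz",im=im,d=d,**c)
  x,y=proj([.495,.26,.10],c)[0].astype(int)
  cv2.imwrite(f"pics/{n}5.png",cv2.resize(im[y-45:y+45,x-60:x+60,::-1],(800,600),interpolation=cv2.INTER_CUBIC))
E
python3 go.py 446.3 22.2 190 94
```

```text
t 6.82 pos [494.5 260.4 192.6] yaw 90.4 op 0.131 F [ 0.5 -0.2 -0.8] T [ 0.02 -0.03 -0.  ] q [ 0.3   0.07  1.9  -0.    1.17 -1.27]
turn [ 0.2 -3.6  0. ] shift [-237.9    2.3   49.8] rows 5.8 0.5
```

View pics/scene5.png

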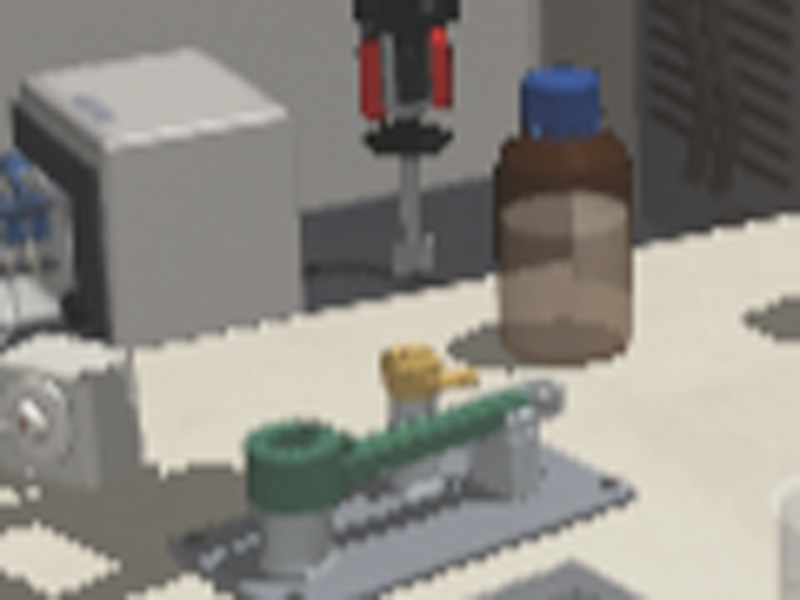

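step_arm([
  [[0,0,0],[-238,2,50],1],
  [[0,0,0],[-238,2,50],1],
  [[0,0,0],[-238,2,50],1],
  [[0,0,0],[-238,2,50],1],
  [[0,0,0],[-238,2,50],1],
  [[0,0,0],[-238,2,50],1],
  [[0,0,0],[-238,2,50],1],
  [[0,0,0],[-238,2,50],1],
  [[0,0,0],[-238,2,50],1],
])

```text
time: 7.57
eef_pos: [0.4444, 0.0221, 0.1872]
tcp_rot: [-0.498, -0.501, 0.502, 0.499]
contact_force: [0.3, 0.2, -2.4]
opening: 0.134
```

```bash
python3 - <<'E'
from h import *
for n in["scene","top"]:
  im,d,c=grab(n); np.savez(n+"6.npz",im=im,d=d,**c)
  x,y=proj([.446,.022,.10] if n=="scene" else [.47,.24,.06],c)[0].astype(int)
  cv2.imwrite(f"pics/{n}6.png",cv2.resize(im[y-30:y+30,x-40:x+40,::-1],(800,600),interpolation=cv2.INTER_CUBIC))
E
python3 go.py 446.3 22.2 84 90.4
```

```text
t 7.67 pos [444.8  22.9 187.6] yaw 90.4 op 0.131 F [-0.3  0.3 -0.3] T [-0.01 -0.01 -0.02] q [-0.18 -0.2   2.16  0.    1.18 -1.76]
turn [-0.1  0.   0. ] shift [ -0.7 103.6  -1.6] rows 2.5 0.0
```

View pics/scene6.png

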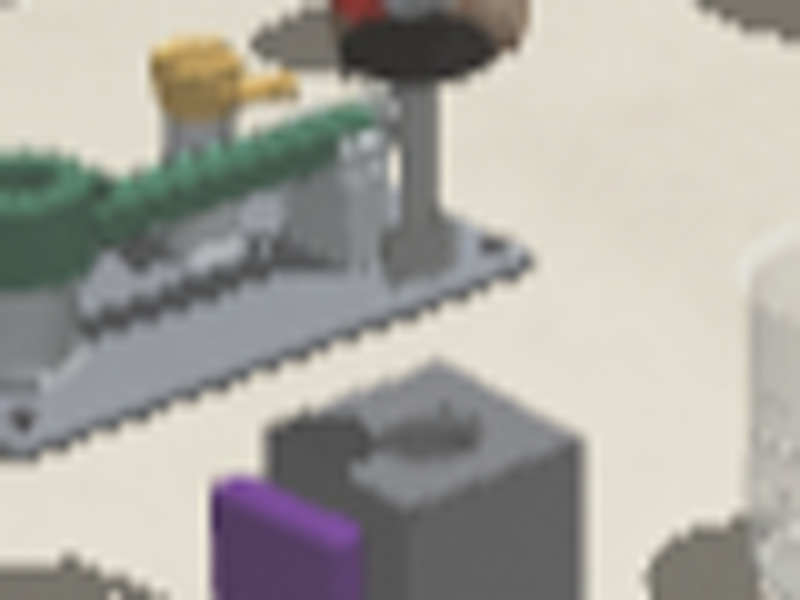

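View pics/top6.png

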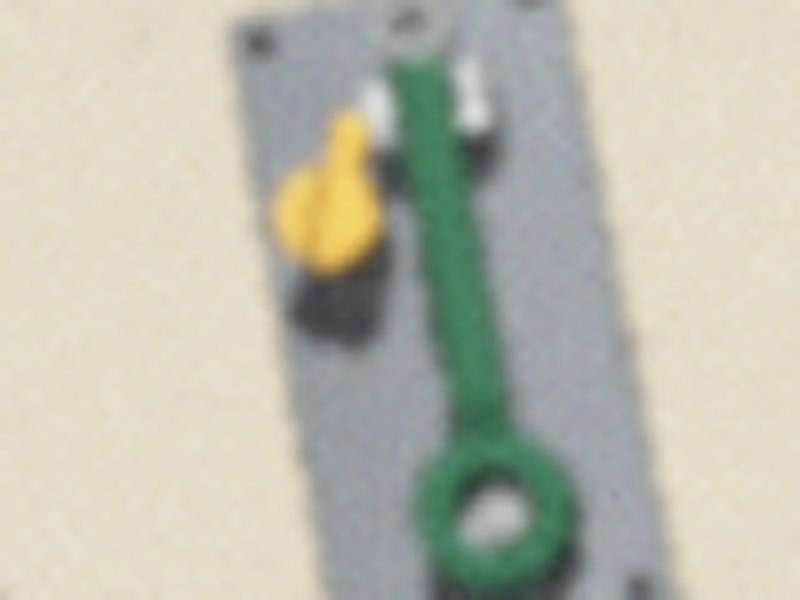

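```bash
python3 - <<'E'
from h import *
from meas import *
im,d,c=load("top6.npz");W=cloud(d,c);Z=W[...,2]
D=box(W,.47,.55,.235,.29)
t=D&(Z>.057)&(Z<.0655)&(W[...,0]>.509)
for v,u in zip(*np.nonzero(t)): print(v,u,(ray([u,v],.0615,c)[0]*1000).round(1),(Z[v,u]*1000).round(1))
h=D&(Z>.068);v,u=np.nonzero(h);P=ray(np.c_[u,v],.0735,c);print("head",P.mean(0))
v,u=np.nonzero(t);T=ray(np.c_[u,v],.0615,c).mean(0);dd=T-P.mean(0);print(T,np.degrees(np.arctan2(dd[1],dd[0])))
x,y=proj([.495,.26,.0735],c)[0].astype(int)
print(np.nan_to_num(Z[y-7:y+8,x-7:x+8]*1000).round().astype(int))
E
```

```text
188 264 [543.4 242.4  61.5] 57.2
189 263 [540.5 245.2  61.5] 57.8
194 266 [526.2 236.4  61.5] 57.3
195 258 [523.3 258.7  61.5] 62.3
195 259 [523.3 255.9  61.5] 62.8
195 260 [523.3 253.1  61.5] 60.8
196 258 [520.5 258.7  61.5] 60.5
196 259 [520.5 255.9  61.5] 61.6
196 260 [520.5 253.1  61.5] 59.4
196 265 [520.5 239.1  61.5] 58.6
197 257 [517.6 261.4  61.5] 61.6
197 258 [517.6 258.6  61.5] 61.9
197 259 [517.6 255.8  61.5] 61.1
197 260 [517.6 253.   61.5] 60.4
198 257 [514.8 261.3  61.5] 63.0
198 258 [514.8 258.5  61.5] 62.7
198 259 [514.8 255.7  61.5] 65.4
198 260 [514.8 252.9  61.5] 60.3
199 257 [512.  261.2  61.5] 61.5
199 259 [511.9 255.6  61.5] 61.6
199 260 [511.9 252.8  61.5] 61.0
head [0.49392707 0.26052703 0.0735    ]
[0.5203622  0.25359134 0.0615    ] -14.701151176063094
[[ 9  9  5  8  8  8  5  8 62 62 61 60  9 52 51]
 [ 6  5  6  7  8 11 12 11 63 63 65 60  8 44 39]
 [ 6  5  8  7 10  7 12  9 61 66 62 61  9  7 28]
 [ 6  6  7 11  7 76 74 73 63 63 63 63 11  5  9]
 [ 0  6  7 12 74 72 74 72 66 66 75 73  6 10 13]
 [-1  9  9 76 75 75 74 66 69 64 76 73 73 10  9]
 [ 2 11  6 72 73 77 73 66 66 64 74 74 73  9  6]
 [ 2  9  8 76 75 72 75 65 65 72 75 72 74 68  9]
 [-1  7  6 72 77 74 76 69 69 75 76 77 72 62  9]
 [ 4  1  7 76 75 72 73 65 66 73 70 74 75 40 17]
 [ 1  1  8 71 75 72 71 70 66 73 74 70 77 45 24]
 [ 1  2  7  8 73 72 66 65 63 77 74 72 46 34 23]
 [ 0  1 10  9 14 68 66 68 68 74 70 63 40 29 14]
 [ 6  1  7  7  8  7 10 12 37 43 45 39 30 20 12]
 [-5 -1  8 10  8  6  8  9 11 20 26 23 18 14 12]]
```

step_arm([
  [[0,0,0],[-0.7,20,-1.6],1],
  [[0,0,0],[-0.7,40,-1.6],1],
  [[0,0,0],[-0.7,55,-1.6],1],
  [[0,0,0],[-0.7,70,-1.6],1],
  [[0,0,0],[-0.7,85,-1.6],1],
  [[0,0,0],[-0.7,95,-1.6],1],
  [[0,0,0],[-0.7,103,-1.6],1],
  [[0,0,0],[-0.7,105,-1.6],1],
  [[0,0,0],[-0.7,105,-1.6],1],
])

```text
time: 8.42
eef_pos: [0.4465, 0.0217, 0.0827]
tcp_rot: [-0.498, -0.502, 0.502, 0.499]
contact_force: [0.4, -0.8, -0.7]
opening: 0.133
```

```bash
python3 - <<'E'
from h import *
for n in["scene"]:
  im,d,c=grab(n); np.savez(n+"7.npz",im=im,d=d,**c)
  x,y=proj([.446,.022,.08],c)[0].astype(int)
  cv2.imwrite(f"pics/{n}7.png",cv2.resize(im[y-30:y+30,x-40:x+40,::-1],(800,600),interpolation=cv2.INTER_CUBIC))
E
python3 go.py 446.3 22.2 81.2 90.4
```

```text
t 8.47 pos [447.   21.5  83.4] yaw 90.4 op 0.129 F [-0.9  0.  -0.6] T [0.02 0.02 0.02] q [-0.18 -0.04  2.23 -0.    0.95 -1.76]
turn [ 0. -0. -0.] shift [0.7 2.2 0.7] rows 0.1 0.0
```

View pics/scene7.png

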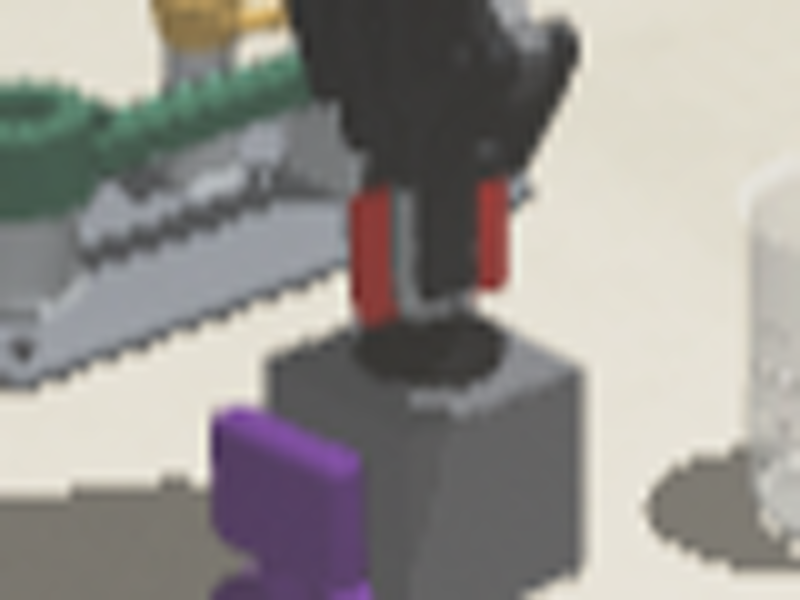

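step_arm([
  [[0,0,0],[0,2,0],1],
  [[0,0,0],[0,2,0],1],
  [[0,0,0],[0,2,0],0.8],
  [[0,0,0],[0,2,0],0.5],
  [[0,0,0],[0,2,0],0.4],
  [[0,0,0],[0,2,0],0.4],
  [[0,0,0],[0,-20,0],0.4],
  [[0,0,0],[0,-60,0],0.4],
  [[0,0,0],[0,-90,0],0.4],
  [[0,0,0],[0,-90,0],0.4],
])

```text
time: 9.3
eef_pos: [0.4511, 0.0205, 0.1806]
tcp_rot: [0.502, 0.504, -0.499, -0.494]
contact_force: [1.7, -0.3, 1.0]
opening: 0.601
```

```bash
python3 - <<'E'
from h import *
for n in["scene"]:
  im,d,c=grab(n); np.savez(n+"8.npz",im=im,d=d,**c)
  x,y=proj([.446,.022,.08],c)[0].astype(int)
  cv2.imwrite(f"pics/{n}8.png",cv2.resize(im[y-45:y+45,x-60:x+60,::-1],(800,600),interpolation=cv2.INTER_CUBIC))
  W=cloud(d,c); m=masks(im)["red"]&(abs(W[...,0]-.446)<.05)&(abs(W[...,1]-.02)<.05); print(np.nanpercentile(W[m][:,2],[2,98]),np.nanmean(W[m],0))
E
python3 go.py 455 222 160 101
```

```text
[0.0877651  0.11412179] [0.44988945 0.0160415  0.10263148]
t 9.35 pos [449.5  20.7 177.5] yaw 90.4 op 0.599 F [-0.1  0.7 -0.5] T [-0.02  0.    0.03] q [-0.18 -0.18  2.17  0.    1.15 -1.76]
turn [  0.5 -10.6  -0.1] shift [201.3  17.2  -6.6] rows 4.8 1.5
```

View pics/scene8.png

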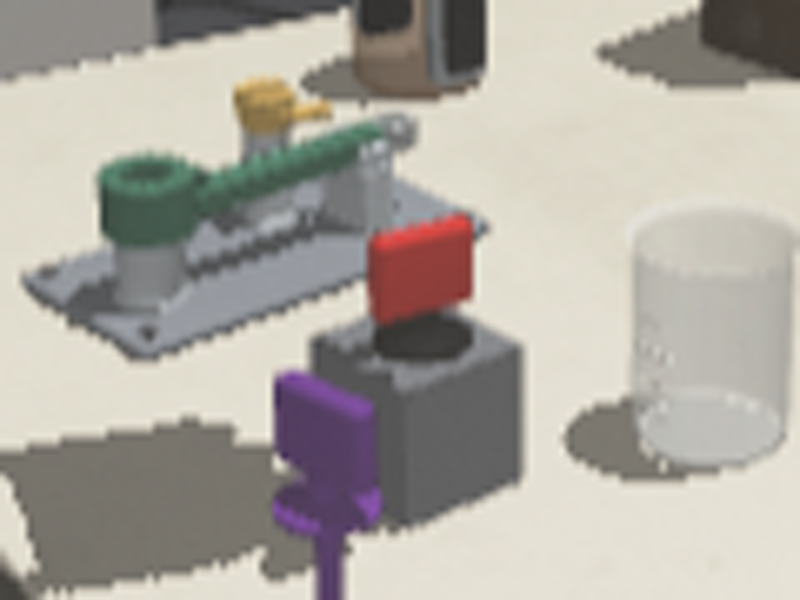

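step_arm([
  [[0,-10.7,0],[201,40,-10],0.4],
  [[0,-10.7,0],[201,40,-10],0.4],
  [[0,-10.7,0],[201,40,-10],0.4],
  [[0,-10.7,0],[201,40,-10],0.4],
  [[0,-10.7,0],[201,40,-10],0.4],
  [[0,-10.7,0],[201,40,-10],0.4],
  [[0,-10.7,0],[201,40,-10],0.4],
  [[0,-10.7,0],[201,40,-10],0.4],
])

```text
time: 10.02
eef_pos: [0.4547, 0.222, 0.132]
tcp_rot: [-0.449, -0.545, 0.547, 0.45]
contact_force: [0.5, 0.2, -0.3]
opening: 0.599
```

```bash
python3 go.py 456 221.8 29 101.2
```

```text
t 10.02 pos [454.7 222.  132. ] yaw 101.1 op 0.599 F [ 0.5  0.2 -0.3] T [-0.04  0.04 -0.01] q [ 0.25  0.02  2.07 -0.    1.05 -1.51]
turn [-0.1 -0.1 -0. ] shift [ -0.3 103.   -1.5] rows 2.5 0.0
```

step_arm([
  [[0,0,0],[-0.3,35,-1.5],0.4],
  [[0,0,0],[-0.3,70,-1.5],0.4],
  [[0,0,0],[-0.3,95,-1.5],0.4],
  [[0,0,0],[-0.3,103,-1.5],0.4],
  [[0,0,0],[-0.3,103,-1.5],0.4],
  [[0,0,0],[-0.3,103,-1.5],0.4],
])

```text
time: 10.52
eef_pos: [0.4577, 0.2215, 0.0309]
tcp_rot: [0.45, 0.546, -0.545, -0.45]
contact_force: [0.4, -1.3, 0.4]
opening: 0.602
```

```bash
python3 - <<'E'
from h import *
for n in["scene"]:
  im,d,c=grab(n); np.savez(n+"9.npz",im=im,d=d,**c)
  x,y=proj([.456,.222,.05],c)[0].astype(int)
  cv2.imwrite(f"pics/{n}9.png",cv2.resize(im[y-30:y+30,x-40:x+40,::-1],(800,600),interpolation=cv2.INTER_CUBIC))
E
python3 go.py 456 221.8 29 101.2
```

```text
t 10.57 pos [458.6 221.9  31.9] yaw 101.0 op 0.596 F [-0.  -0.1  0.7] T [-0.04 -0.02 -0.  ] q [ 0.25  0.19  2.11 -0.    0.84 -1.51]
turn [ 0.2 -0.2  0. ] shift [0.4 2.9 2.6] rows 0.1 0.0
```

View pics/scene9.png

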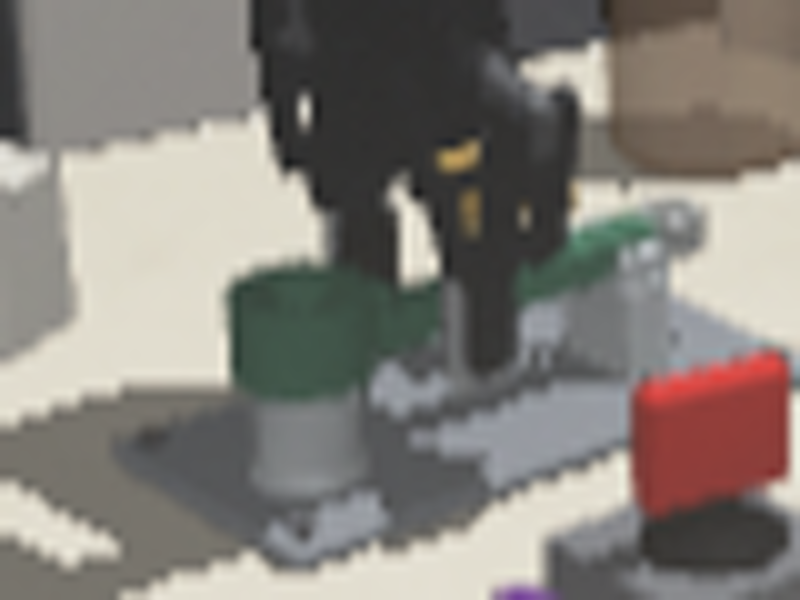

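step_arm([
  [[0,0,0],[0,2,2],0.4],
  [[0,0,0],[0,2,2],0.5],
  [[0,0,0],[0,2,2],0.7],
  [[0,0,0],[0,2,2],0.9],
  [[0,0,0],[0,2,2],1],
  [[0,0,0],[0,2,2],1],
  [[0,0,0],[0,2,2],1],
  [[0,0,0],[0,2,2],1],
], newtons=90)

```text
time: 11.23
eef_pos: [0.4555, 0.2222, 0.0292]
tcp_rot: [0.45, 0.546, -0.546, -0.449]
contact_force: [-2.1, 0.1, 7.2]
opening: 0.166
```

```bash
python3 go.py 456 221.8 70 101.2
```

```text
t 11.23 pos [455.5 222.2  29.2] yaw 101.1 op 0.166 F [-2.1  0.1  7.2] T [-0.01  0.23  0.  ] q [ 0.25  0.19  2.11  0.    0.84 -1.51]
turn [ 0.  -0.1  0. ] shift [ -0.5 -40.8  -0.4] rows 1.0 0.0
```

step_arm([
  [[0,0,0],[0,-5,0],1],
  [[0,0,0],[0,-15,0],1],
  [[0,0,0],[0,-30,0],1],
  [[0,0,0],[0,-45,0],1],
  [[0,0,0],[0,-60,0],1],
  [[0,0,0],[0,-60,0],1],
  [[0,0,0],[0,-60,0],1],
])

```text
time: 11.82
eef_pos: [0.4552, 0.2219, 0.0886]
tcp_rot: [0.45, 0.546, -0.545, -0.449]
contact_force: [0.1, -0.5, -5.8]
opening: 0.167
```

```bash
python3 - <<'E'
from h import *
for n in["scene"]:
  im,d,c=grab(n); np.savez(n+"10.npz",im=im,d=d,**c)
  x,y=proj([.456,.222,.1],c)[0].astype(int)
  cv2.imwrite(f"pics/{n}10.png",cv2.resize(im[y-45:y+45,x-60:x+60,::-1],(800,600),interpolation=cv2.INTER_CUBIC))
E
python3 go.py 456 221.8 90 101.2
```

```text
t 11.87 pos [454.3 221.7  87.5] yaw 101.1 op 0.17 F [-0.8 -0.2 -4.7] T [0.05 0.04 0.04] q [ 0.25  0.09  2.09 -0.    0.96 -1.51]
turn [-0.1 -0.1 -0. ] shift [-0.2 -2.5 -1.7] rows 0.1 0.0
```

View pics/scene10.png

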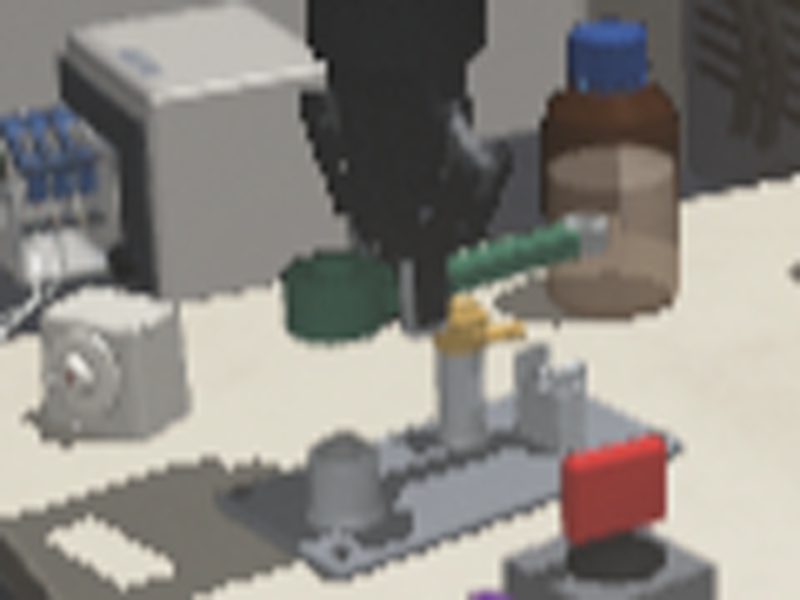

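step_arm([
  [[0,0,0],[0,-30,0],1],
  [[0,0,0],[0,-60,0],1],
  [[0,0,0],[-10,-85,2.3],1],
  [[0,0,0],[-40,-90,9.3],1],
  [[0,0,0],[-75,-90,17.4],1],
  [[0,0,0],[-110,-90,25.6],1],
  [[0,0,0],[-145,-90,33.7],1],
  [[0,0,0],[-180,-90,41.8],1],
  [[0,0,0],[-215,-90,50],1],
  [[0,0,0],[-250,-90,58],1],
])

```text
time: 12.7
eef_pos: [0.4444, -0.0358, 0.1763]
tcp_rot: [-0.448, -0.545, 0.546, 0.451]
contact_force: [1.2, -0.1, -4.8]
opening: 0.162
```

```bash
python3 go.py 439.3 -226 174 99.1
```

```text
t 12.7 pos [444.4 -35.8 176.3] yaw 101.1 op 0.162 F [ 1.2 -0.1 -4.8] T [ 0.01 -0.03 -0.03] q [-0.31 -0.18  2.17  0.    1.16 -2.07]
turn [-0.2  2.   0.1] shift [-185.7    2.1   41.5] rows 4.6 0.3
```

step_arm([
  [[0,0.5,0],[-35,0,8],1],
  [[0,1,0],[-70,0,16],1],
  [[0,1.5,0],[-105,0,24],1],
  [[0,2,0],[-140,0,32],1],
  [[0,2,0],[-165,0,38],1],
  [[0,2,0],[-180,0,41],1],
  [[0,2,0],[-186,0,42],1],
  [[0,2,0],[-186,0,42],1],
  [[0,2,0],[-186,0,42],1],
])

```text
time: 13.45
eef_pos: [0.4399, -0.2242, 0.1768]
tcp_rot: [0.458, 0.538, -0.538, -0.46]
contact_force: [-0.0, -0.3, -4.8]
opening: 0.168
```

```bash
python3 go.py 439.3 -226 84 99.1
```

```text
t 13.45 pos [ 439.9 -224.2  176.8] yaw 99.0 op 0.168 F [-0.  -0.3 -4.8] T [-0.01 -0.   -0.03] q [-0.68 -0.06  2.06  0.    1.15 -2.41]
turn [-0.1 -0.1  0.2] shift [-2.  92.8  0.7] rows 2.2 0.0
```

step_arm([
  [[0,0,0],[-2,20,0.7],1],
  [[0,0,0],[-2,40,0.7],1],
  [[0,0,0],[-2,60,0.7],1],
  [[0,0,0],[-2,78,0.7],1],
  [[0,0,0],[-2,88,0.7],1],
  [[0,0,0],[-2,92,0.7],1],
  [[0,0,0],[-2,92,0.7],1],
  [[0,0,0],[-2,92,0.7],1],
])

```text
time: 14.12
eef_pos: [0.4407, -0.2272, 0.087]
tcp_rot: [0.459, 0.538, -0.538, -0.458]
contact_force: [0.2, -1.2, -4.1]
opening: 0.166
```

```bash
cat > fin.py <<'E'
import sys
from h import *
from meas import *
k=sys.argv[1]
for n in["scene","top"]:
  im,d,c=grab(n); np.savez(n+k+".npz",im=im,d=d,**c)
  x,y=proj([.46,-.22,.08],c)[0].astype(int)
  cv2.imwrite(f"pics/{n}{k}.png",cv2.resize(im[y-60:y+60,x-80:x+80,::-1],(800,600),interpolation=cv2.INTER_CUBIC))
  W=cloud(d,c);Z=W[...,2];hsv=cv2.cvtColor(im,cv2.COLOR_RGB2HSV).astype(int)
  g=box(W,.33,.6,-.3,-.15)&(Z>.07)&(Z<.15)&(hsv[...,0]>55)&(hsv[...,0]<95)&(hsv[...,1]>70)
  P=W[g]*1000; print(n,"green",len(P),"z",np.nanpercentile(P[:,2],[2,50,98]).round(1),P.min(0).round(1),P.max(0).round(1))
  for nm,q in(("boss",P[P[:,0]<425]),("bar",P[P[:,0]>465])):
    if len(q): print(nm,len(q),q.mean(0).round(1),"z",np.percentile(q[:,2],[3,97]).round(1))
  t=box(W,.515,.57,-.24,-.18)&(Z>.07)&(Z<.15); P=W[t]*1000
  if len(P): print("tail",len(P),P.mean(0).round(1),P.min(0).round(1),P.max(0).round(1))
E
python3 fin.py 11; python3 go.py 439.3 -226 84 99.1
```

```text
scene green 39 z [110.3 112.6 127.5] [ 398.  -254.7  109.6] [ 528.1 -211.   127.9]
boss 6 [ 400.3 -253.5  126.3] z [123.9 127.8]
bar 33 [ 515.  -219.7  112.5] z [110.5 114.8]
tail 108 [ 532.2 -216.2  109.5] [ 515.  -223.8   99.2] [ 550.3 -202.5  116.4]
top green 123 z [104.4 111.8 116.3] [ 461.8 -227.7  102.2] [ 527.1 -206.4  117. ]
bar 120 [ 497.6 -215.8  111.6] z [104.8 116. ]
tail 83 [ 530.7 -212.   110.8] [ 515.2 -223.   101.4] [ 546.2 -201.2  116.3]
t 14.22 pos [ 441.1 -227.8   87.7] yaw 99.1 op 0.167 F [-0.2  0.7 -4.6] T [ 0.   -0.05  0.01] q [-0.68  0.06  2.12  0.    0.96 -2.41]
turn [ 0.1 -0.  -0.1] shift [2.1 3.6 1.5] rows 0.1 0.0
```

View pics/scene11.png

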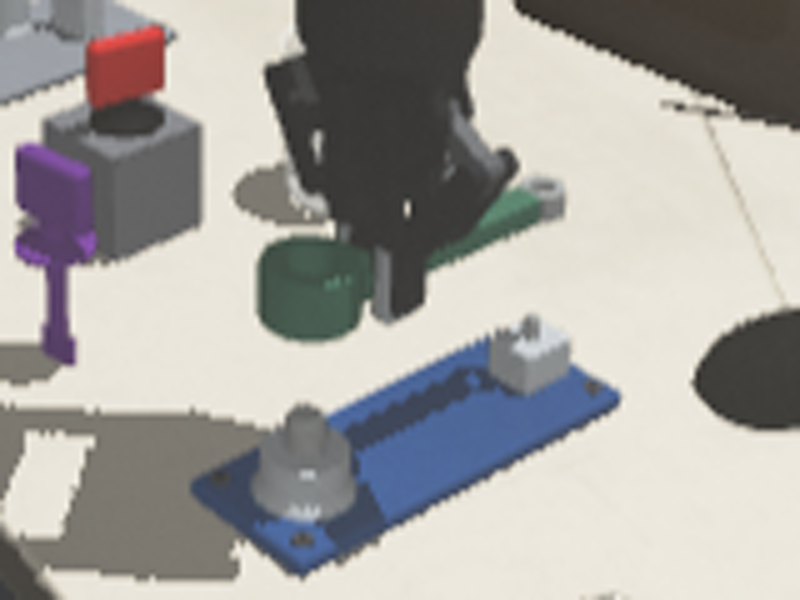

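View pics/top11.png

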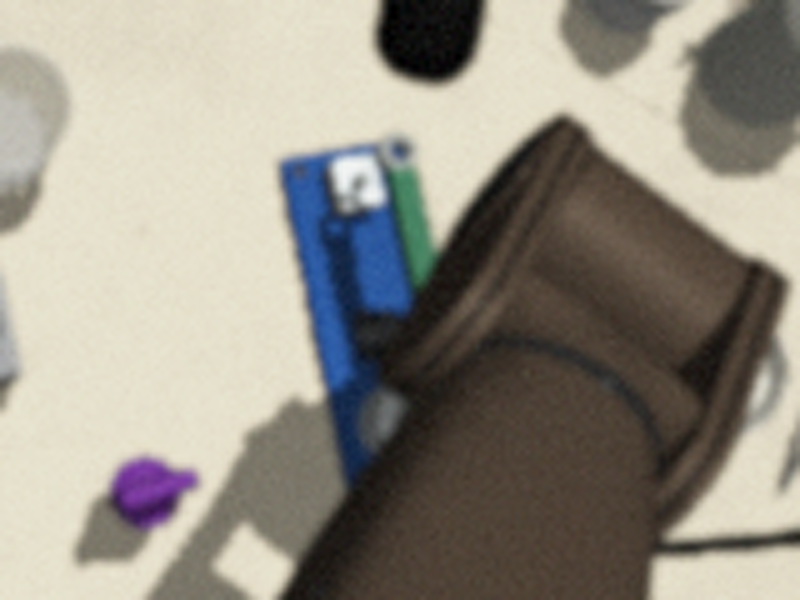

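```bash
cat > fin2.py <<'E'
import sys
from h import *
from meas import *
k=sys.argv[1]; im,d,c=load(f"top{k}.npz");W=cloud(d,c);Z=W[...,2];hsv=cv2.cvtColor(im,cv2.COLOR_RGB2HSV).astype(int)
g=box(W,.455,.57,-.26,-.17)&(Z>.095)&(Z<.125); v,u=np.nonzero(g); zt=.112
P=ray(np.c_[u,v],zt,c)[:,:2]*1000
b=P[(P[:,0]>465)&(P[:,0]<523)]
for x in range(463,550,6):
    q=P[(P[:,0]>=x)&(P[:,0]<x+6)]
    if len(q): print(x+3,q[:,1].min().round(1),q[:,1].max().round(1),q[:,1].mean().round(1),len(q))
print("z",[np.nanmean(Z[g&(abs(W[...,0]-x)<.008)]).round(4) for x in(.48,.50,.52,.54)])
t=P[P[:,0]>526]; print("tail circ",cv2.minEnclosingCircle(t.astype(np.float32)))
for nm,B in(("beaker",box(W,.5,.62,-.06,.06)&(Z>.02)),("timer",box(W,.33,.42,.3,.42)&(Z>.03)),("bottle",box(W,.56,.7,.33,.46)&(Z>.135))):
    i0,d0,c0=load("top0.npz");W0=cloud(d0,c0);Z0=W0[...,2]
    B0={"beaker":box(W0,.5,.62,-.06,.06)&(Z0>.02),"timer":box(W0,.33,.42,.3,.42)&(Z0>.03),"bottle":box(W0,.56,.7,.33,.46)&(Z0>.135)}[nm]
    print(nm,W0[B0].mean(0).round(4),W[B].mean(0).round(4))
E
python3 fin2.py 11; python3 go.py 439.3 -226 84 99.1
```

```text
466 -219.7 -214.2 -217.0 6
472 -222.7 -211.9 -217.3 10
478 -228.4 -212.2 -219.5 19
484 -228.6 -209.9 -218.7 15
490 -226.4 -210.2 -218.3 14
496 -226.7 -207.9 -217.3 16
502 -224.5 -208.1 -216.3 21
508 -224.6 -205.9 -214.7 15
514 -222.4 -206.2 -214.3 14
520 -222.7 -204.0 -213.9 15
526 -220.3 -204.1 -212.2 14
532 -220.8 -199.2 -210.1 23
538 -221.1 -199.4 -211.0 14
544 -218.6 -202.4 -211.0 11
z [np.float64(0.1109), np.float64(0.111), np.float64(0.1116), np.float64(0.1098)]
tail circ ((534.7608032226562, -211.11907958984375), 12.226078987121582)
beaker [ 0.5726 -0.0081  0.0638] [ 0.5728 -0.0082  0.064 ]
timer [0.3631 0.3782 0.0542] [0.3631 0.3779 0.0542]
bottle [0.6457 0.3942 0.1472] [0.6456 0.3941 0.1472]
t 14.22 pos [ 441.1 -227.8   87.7] yaw 99.1 op 0.167 F [-0.2  0.7 -4.6] T [ 0.   -0.05  0.01] q [-0.68  0.06  2.12  0.    0.96 -2.41]
turn [ 0.1 -0.  -0.1] shift [2.1 3.6 1.5] rows 0.1 0.0
```

step_arm([
  [[0,0,0],[0,0,0],1],
  [[0,0,0],[0,0,0],1],
  [[0,0,0],[0,0,0],1],
  [[0,0,0],[0,0,0],1],
  [[0,0,0],[0,0,0],1],
  [[0,0,0],[0,0,0],1],
  [[0,0,0],[0,0,0],1],
  [[0,0,0],[0,0,0],1],
])

```text
time: 14.88
eef_pos: [0.4401, -0.2273, 0.0861]
tcp_rot: [-0.459, -0.538, 0.538, 0.459]
contact_force: [0.3, 0.4, -4.5]
opening: 0.173
```

```bash
python3 fin.py 12; python3 fin2.py 12|tail -6; python3 go.py 439.3 -226 84 99.1; python3 - <<'E'
from meas import *
print(ctrl.get_state()["dq"].round(4))
for n in("top","scene"):
  im,d,c=load(n+"12.npz");W=cloud(d,c)
  m=masks(im)["red"]&box(W,.39,.51,-.04,.08); P=W[m]*1000
  if len(P): print(n,"key",len(P),P.mean(0).round(1),"zmax",np.percentile(P[:,2],97).round(1))
  x,y=proj([.45,.02,.08],c)[0].astype(int)
im,d,c=load("top12.npz");W=cloud(d,c);S=box(W,.38,.52,-.04,.09)
print("keytop",rect(W,c,big(S&(W[...,2]>.104)),.112))
x,y=proj([.46,.12,.06],c)[0].astype(int)
cv2.imwrite("pics/fin.png",cv2.resize(im[y-45:y+45,x-60:x+60,::-1],(800,600),interpolation=cv2.INTER_CUBIC))
E
```

```text
scene green 35 z [109.9 112.1 125.3] [ 400.1 -254.   109.8] [ 527.3 -210.2  126.5]
boss 2 [ 400.3 -253.5  125.6] z [124.8 126.4]
bar 33 [ 513.8 -219.8  112. ] z [109.9 113.5]
tail 109 [ 532.5 -216.1  108.5] [ 515.1 -223.2   97.3] [ 549.8 -201.9  113.9]
top green 121 z [102.9 110.  113.6] [ 461.8 -227.   101.8] [ 525.4 -206.1  115.1]
bar 117 [ 496.3 -215.8  109.7] z [103.9 113.3]
tail 82 [ 530.3 -211.8  109.4] [ 515.7 -222.4   97.8] [ 546.8 -201.4  114.4]
544 -218.6 -205.1 -211.4 9
z [np.float64(0.1091), np.float64(0.1094), np.float64(0.1096), np.float64(0.1097)]
tail circ ((534.163330078125, -210.4614715576172), 12.361654281616211)
beaker [ 0.5726 -0.0081  0.0638] [ 0.5728 -0.0082  0.0638]
timer [0.3631 0.3782 0.0542] [0.3632 0.3781 0.0543]
bottle [0.6457 0.3942 0.1472] [0.6456 0.3943 0.1473]
t 14.98 pos [ 440.1 -227.3   86.1] yaw 99.1 op 0.172 F [-0.2 -0.1 -4.5] T [ 0.01 -0.02 -0.04] q [-0.68  0.07  2.12 -0.    0.96 -2.41]
turn [-0. -0.  0.] shift [1.4 2.1 0.6] rows 0.1 0.0
[-0.001  -0.001   0.0008  0.0003  0.0007  0.002 ]
top key 77 [446.9  20.9 105.6] zmax 115.0
scene key 141 [451.   16.4  99.1] zmax 112.7
keytop (array([447.5,  19.4]), array([10.5, 40. ]), 89.3, 67, array([0.4468, 0.0205]))
```

View pics/fin.png

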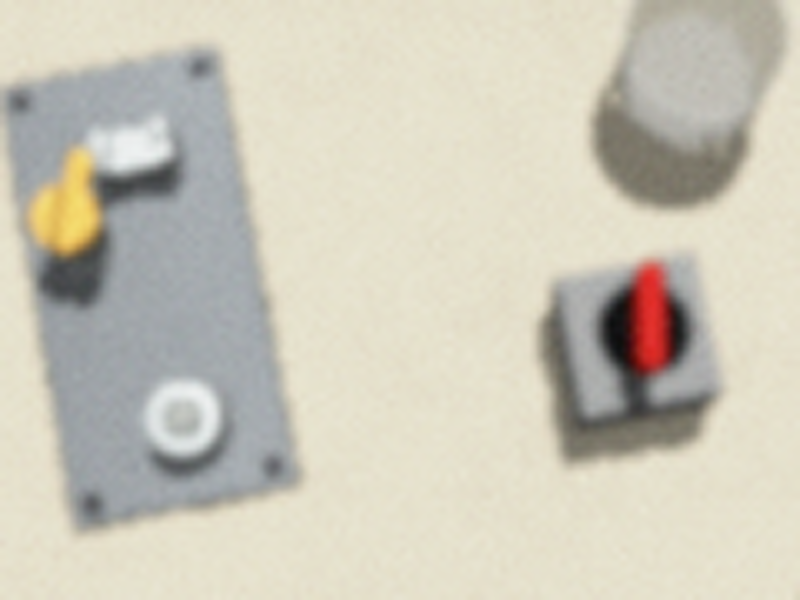

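```bash
python3 -c "
from plant import ctrl
print(ctrl.sign_off())"
```

```text
the job is handed in; nothing more can be done
None
```

I handed the job in at about 15 s of robot time, with the lever still gripped over the mount. No verdict was reported.

**What I did:** I turned the brass screw anticlockwise with the red key, then put the key back in its stand. I gripped the lever at its balance point, lifted it straight out of the dock and carried it over to the blue mount.

**Last checks:**

| Item | Measured | Wanted |
|---|---|---|
| Screw angle | 1.16 to 1.21 rad | 1.05 or more |
| Key off hole centre | about 2 mm | under 10 mm |
| Key top height | 112 to 115 mm (112 is fully down) | fully down |
| Lever tail off the pin | 1 to 2 mm | under 15 mm |
| Lever height above the post | about 46 mm | 12 to 100 mm |
| Lever level | even along the bar to about 1 mm | within 0.08 rad |
| Load in the gripper | 4.5 N, the lever's weight | lever held, touching nothing |
| Beaker, timer, bottle | moved under 1 mm | under 15 mm |

- **Boss over the post:** the arm hid the boss from the top camera. I worked its position out from the tail, the bar and the tool pose, which puts it within about 2 mm of the post.
- **Screw angle:** the two estimates come from the tongue and the slot. From the tool's final yaw and the stated lag I expected at least 1.27 rad, so both readings are lower than that. They still clear 1.05 by about 0.1 rad or more.
- **Cameras:** the two views differ by about 1 to 4 mm. I used the top one because it agreed with where the key actually fitted.

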